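# Unlock the tube rotator, feel for the heavy side of its drum and hold it down

### The job

The closed drum of this tube rotator was packed lopsided. Turn the red lock knob anticlockwise to its stop, lift it out and lay it on the table without dropping it; then turn the drum by its hand crank, feel which side is heavy, and finish still holding the crank grip, with the drum at rest and its heavy side straight down, so that I can clip a balance weight on top. Leave the timer, the binder clip, the red-capped dropper bottle and the red marker where they are.

Things in the scene. Friction and masses are not known exactly. Their poses are not given: they have to be found in the camera images.
- rotator: Tube rotator, fixed to the table. Origin: on the table under the middle of its white drive housing, 70 (x) by 116 (y) by 168 mm high; -x is its front, facing the robot (turned up to 0.25 rad), z up. The opaque blue drum (radius 58 mm) sits before the housing, from x = -42 to -115 mm, on a level axle along x. A grey foot plate 14 mm high reaches from x = -118 to 42 mm.
- axle_front (a point): Point on the drum's axle line (along the rotator's x axis), 110 mm above the table, at rotator x = -175 mm: the centre of the circle, 50 mm in radius, that the middle of the crank grip makes. The aluminium crank arm, in balance by itself, lies at rotator x = -118 to -126 mm, each end reaching 55 mm from the axle. The circle stays 60 mm in front of the drum.
- drum (a joint): Turn of drum and crank (rad), growing clockwise seen from the front; 0 = grip straight up, locked there at the start. Freed, it turns endlessly against a steady drag of 0.22 N m and stays where it is left. The load fixed inside adds a pull of 0.14 to 0.18 N m at most towards heavy side down. Which side it is on differs each time and cannot be seen; at the start it is over 0.7 rad from straight down.
- crank_grip: Black crank grip, a cylinder 20 mm in diameter and 50 mm long, turning freely on its own axle. Origin: its middle, 50 mm from the drum's axle; its x axis lies along the cylinder, parallel to the drum's axle. A gripper pointing down can hold it from above, closing across it, and follow the circle without turning. Along the circle it feels 4.4 N of drag plus or minus up to 3.6 N from the load.
- lock_pin: Red wing knob on a steel pin, 60 g, loose but captive in the housing's top, its tip in the drum's index ring. Origin: middle of the underside of its skirt (40 mm wide, 5 mm thick). z up along the pin. Wing: 40 mm along its x, 14 mm thick along y, from 5 to 37 mm above the origin. The pin reaches 30 mm below the origin; cross lug 30 mm (x) by 7 mm. A lanyard eye juts out to x = 35 mm at skirt height.
- lock_socket (a point): Socket of the lock knob, middle of the housing's top, 168 mm above the table: a plate with a slot 33 mm (rotator x) by 11 mm over the lug. Locked, the knob's yaw is about -1.0 rad relative to the rotator and cannot lift. Turned anticlockwise from above to the stop it is 0 to 0.05 rad, the wing along the rotator's x axis, and lifts straight out; clear once raised 35 mm.
- timer: White bench timer, 62 x 66 x 17 mm, lying on the table; origin in the middle of its underside. Leave alone.
- clip: Black binder clip, 20 x 43 x 13 mm, lying on the table; origin in the middle of its underside. Leave alone.
- dropper: White dropper bottle with a red cap, 24 mm in diameter, 56 mm high, standing to the right of the rotator; origin in the middle of its underside. Leave alone.
- marker: Red and white marker, 138 x 18 x 18 mm, lying on the table; origin in the middle of its underside. Leave alone.
There are look-alikes about, which are no part of the job. Of the things that look like the lock_pin, the smallest one is meant.

How it is judged:
By the outcome, as a careful person would: the job done as asked, in the order asked, and still so for the second after the job is handed in, while the arm keeps its last pose, push and grip.
It also fails if it takes over 72 s, if anything falls off the work surface, if the arm or the gripper's body presses on something with over 40 N, if the wrist force passes 120 N, or if a joint passes its speed limit or range.

### The arm

A 7-joint arm with a two-finger parallel gripper is mounted at the origin on a cart in front of the work surface, level with it; the furniture and walls round the work are solid. World frame = base frame: x ahead of the robot, y to its left, z up, the work surface at z = 0. Lengths are in m, angles in rad, forces in N, time in s.
With the tool pointing down it reaches from about 0.4 to 0.9 m from the base axis. Payload 5.5 kg.
Tool frame: the origin (TCP) lies between the finger pads; the fingertips stand 14 mm ahead of it and the grasp point (between the pads) lies 5 mm behind it; z points along the fingers, y is the line along which they close (so a half turn about z gives the same grasp; the last joint's range is limited). The gripper opens to 85 mm and grips with 20 to 120 N. Pads are 22 mm wide; open, the fingers measure 114 mm over their backs; the gripper's body (76 mm by 85 mm) begins 54 mm behind the grasp point. The pads swing forward as they close: fully open they stand 13 mm farther back than shut.
Start: joints at [1.503, 0.501, -0.427, 1.55, 0.221, 1.138, -0.21], TCP at [0.211, -0.615, 0.245] pointing down, gripper open.
Joint ranges: [-2.88, 2.88], [-0.31, 2.03], [-1.54, 1.56], [0.2, 2.42], [-1.41, 4.55], [0.19, 2.02], [-2.57, 2.57]. Speed limits (rad/s): [2.57, 2.57, 3.14, 3.14, 3.14, 3.14, 3.14].

### API

Orientations are given as a 3x3 rotation matrix whose columns are the frame's x, y, z axes.
In Python, from station import robot, eyes, workorder gives the robot as it stands.
- The arm moves only by the tool step_arm, never from a script. Its argument "increments" is a list that holds one entry, the list of rows, each a list of 7 numbers: the shift along the tool's x, y, z in cm, then the turn, a rotation vector about the tool's x, y, z in degrees, then the closure in counts, from 0 (fully open) to 255 (shut). In form: [[[dx, dy, dz, wx, wy, wz, jaw], ...]]. A call has 1 to 5 rows; each row is the pose to reach, as a shift and turn from the pose commanded when the call began, along the tool's axes at that moment; what a row does not reach only later rows make up. A row lasts 1/8 s, in which the tool goes at most 62.5 mm and 10.7 degrees, less where a joint would pass 70% of its speed; a pose out of reach is approached as far as the arm can. A call with a gripper value outside its range is refused whole. The fingers move at their own pace and stop on an object; "force" is the grip in N (left out, the last holds). Time passes only in rows, so rows that repeat a pose let the fingers close. It gives the time, the measured TCP pose, the force, the opening and the grip force at its end, in the units of the state.
- robot.observe(): the state, without advancing time (a new reading comes with each control period).
- eyes.capture(name): name is "side" or "top"; returns (picture, depth): 480x640x3 uint8, blue, green, red; 480x640 float32, m along the optical axis (not along the pixel's ray), 0 where there is no reading.
- eyes.calibration(name): a dict with "vfov" (degrees; the focal length in pixels is half the picture's height over the tangent of half this angle, whatever the lens; pixels are square), "cx", "cy" (the principal point, pixels), "k1" (the pictures are not rectified: a ray, as slopes to the right and down, at radius r is drawn at 1 + k1 r^2 times it, then the intrinsics apply), "R" (3x3) and "t" (3): a world point X has camera coordinates R X + t. Camera axes: x right, y down, z forward; pixel columns grow to the right and rows downward; lengths in m; the calibration is good to about 2 mm. A picture is of the moment at which its call begins. calibration takes no time and is no camera call.
- workorder.hand_in(): hands the job in; it is judged then, once.
Trained networks look in the newest picture that a camera, given by its name, has taken for a name from the list of things; names that differ only in an ending like _2 or _b are one class to them, and where a whole thing is asked for, a point or a joint stands for the part that bears it (a point fixed in the world has none). Each returns a list of dicts, best first, with "confidence" (0 to 1); they miss things now and then, are a little off and sometimes report something else, mostly with a low value. They report only what shows in the picture. A call takes as long as a camera call. They do not tell look-alikes from the thing itself.
- eyes.look_for(label, camera): "at" ([x, y, z] in m, in the coordinates of the camera as it stood for that picture, good to about 4 mm: the middle of the surface that is visible of it).
The state is a dict: "time_s": time; "qpos": joint angles; "qd": joint speeds; "joint_torque": joint torques, N m; "eef_pos": TCP position; "tcp_rot": TCP orientation; "contact_force": force on the tool from outside, world axes, zero at the start; "wrist_torque": the same for the moment, N m; "finger_gap": opening from 0.0 (shut) to 1.0 (fully open); "finger_force": force on a finger pad.
Only numpy, scipy, OpenCV 4.12 (cv2) and the standard library are available. Lean on these libraries where they do the work, as an engineer would, in place of code of your own. Each camera call takes 0.05 s, during which the arm holds its last target. There are 200 camera calls.

## Working session

There is one attempt and no reset: what is moved stays moved. The work goes in short steps, Python scripts to look and compute and a tool call to move; the robot and the scene stay as the last step left them, time stands still between calls to the robot, and variables do not carry over. Pictures are saved under pics/ and viewed, at most 10 in all, crops included, and the job is handed in when it is done.

Besides the shell and the picture viewer there is one more tool, called after ">>>" by a JSON object that holds its "name" and its "arguments", one argument or row to a line. step_arm: Moves the arm, as the interface text tells. Its arguments: {"type":"object","properties":{"increments":{"type":"array","items":{"type":"array","items":{"type":"array","items":{"type":"number"}}}},"force":{"type":"number"}},"required":["increments"]}

```bash
mkdir -p pics
cat > h.py <<'E'
from station import robot, eyes, workorder
import numpy as np, cv2
np.set_printoptions(precision=4,suppress=True)
def cam(n):
    c=eyes.calibration(n); return c,240/np.tan(np.radians(c['vfov']/2)),np.array(c['R']),np.array(c['t'])
def cloud(n,D):
    c,f,R,t=cam(n)
    v,u=np.mgrid[0:480,0:640]
    K=np.array([[f,0,c['cx']],[0,f,c['cy']],[0,0,1.]])
    p=cv2.undistortPoints(np.stack([u,v],-1).reshape(-1,1,2).astype(float),K,np.array([c['k1'],0,0,0.])).reshape(480,640,2)
    P=np.dstack([p*D[...,None],D])
    return (P-t)@R
def proj(n,X):
    c,f,R,t=cam(n)
    K=np.array([[f,0,c['cx']],[0,f,c['cy']],[0,0,1.]])
    return cv2.projectPoints(np.atleast_2d(X).astype(float),cv2.Rodrigues(R)[0],t,K,np.array([c['k1'],0,0,0.]))[0].reshape(-1,2)
def find(l,n):
    c,f,R,t=cam(n)
    for d in eyes.look_for(l,n): print(n,l,round(d['confidence'],2),(np.array(d['at'])-t)@R, proj(n,(np.array(d['at'])-t)@R)[0].round())
E
python3 - <<'E'
from h import *
for n in ('side','top'):
    p,D=eyes.capture(n); cv2.imwrite(f'pics/{n}0.png',p); np.save(n+'D.npy',D); np.save(n+'P.npy',p)
    print(n,'cam at',-cam(n)[2].T@cam(n)[3])
    for l in ('rotator','crank_grip','lock_pin','timer','clip','dropper','marker'): find(l,n)
s=robot.observe(); print(s['time_s'],s['eef_pos'],s['tcp_rot'],s['finger_gap'])
E
```

```text
side cam at [ 0.5458 -0.9908  0.5325]
side rotator 0.95 [ 0.6306 -0.1199  0.1077] [328. 275.]
side crank_grip 0.56 [ 0.5    -0.0836  0.1598] [258. 242.]
side lock_pin 0.66 [ 0.6695 -0.072   0.1874] [347. 226.]
side lock_pin 0.62 [0.7602 0.061  0.0386] [377. 267.]
side timer 0.53 [0.517  0.2709 0.0139] [271. 242.]
side timer 0.39 [ 0.5302 -0.3378  0.0174] [272. 390.]
side timer 0.18 [ 0.6595 -0.317   0.03  ] [354. 373.]
side clip 0.55 [ 0.529  -0.3403  0.0167] [271. 391.]
side clip 0.2 [ 0.6696 -0.0726  0.1871] [347. 226.]
side dropper 0.67 [ 0.6573 -0.3178  0.0304] [353. 374.]
side marker 0.92 [ 0.5304 -0.3391  0.0192] [272. 390.]
top cam at [0.4649 0.0055 1.3521]
top rotator 0.92 [ 0.6167 -0.0636  0.1624] [346. 254.]
top crank_grip 0.71 [ 0.4994 -0.0746  0.1687] [352. 304.]
top lock_pin 0.96 [0.6211 0.1103 0.0305] [276. 259.]
top lock_pin 0.8 [ 0.6742 -0.0638  0.1801] [346. 228.]
top lock_pin 0.57 [0.7514 0.078  0.0318] [288. 209.]
top lock_pin 0.34 [ 0.4977 -0.0769  0.1726] [353. 305.]
top timer 0.76 [0.5092 0.302  0.0142] [202. 304.]
top clip 0.47 [0.5937 0.251  0.011 ] [222. 271.]
top marker 0.7 [ 0.5485 -0.3345  0.0165] [448. 286.]
0.8 [ 0.2111 -0.6147  0.2453] [[ 0.9458  0.3248  0.    ]
 [ 0.3248 -0.9458 -0.    ]
 [ 0.      0.     -1.    ]] 0.9972246085106689
```

View pics/top0.png

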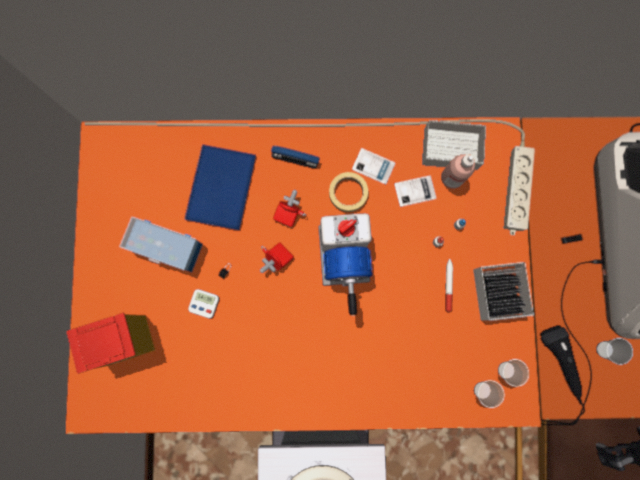

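View pics/side0.png

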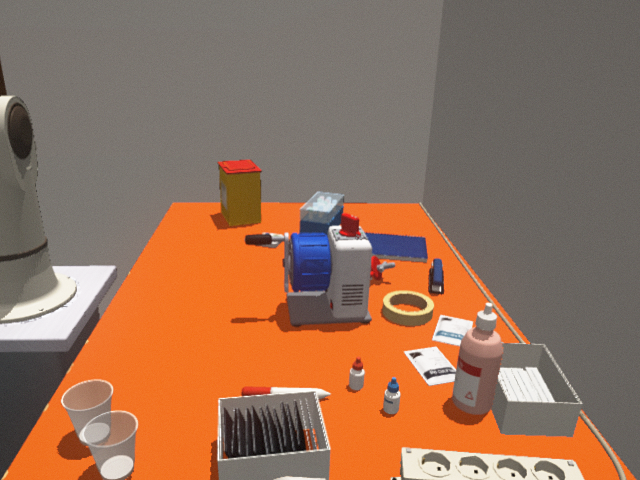

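The top view shows the rotator (knob at 347,227; drum at 347,264; grip at 352,303) with two larger red look-alikes at its left (288,212 and 277,258). The side view shows the grip straight up (258,240) and the knob on the housing (349,226). Next I'll fit the yaw and positions from depth.

Run:
```python
from h import *
for n in ('top','side'):
    D=np.load(n+'D.npy');p=np.load(n+'P.npy');W=cloud(n,D);hsv=cv2.cvtColor(p,cv2.COLOR_BGR2HSV)
    roi=(W[...,0]>.45)&(W[...,0]<.75)&(W[...,1]>-.15)&(W[...,1]<.02)&(D>0)
    def st(name,m):
        m=m&roi;q=W[m]
        if len(q)<5: return print(n,name,len(q))
        r=cv2.minAreaRect(q[:,:2].astype(np.float32)*1000)
        print(n,name,len(q),'mean',q.mean(0),'med z',np.median(q[:,2]),'rect',np.round(r[0],1),np.round(r[1],1),round(r[2],1))
        return q
    H,S,V=hsv[...,0],hsv[...,1],hsv[...,2];z=W[...,2]
    st('htop',(z>.158)&(z<.176)&(S<60)&(W[...,0]>.62))
    st('knob',((H<7)|(H>173))&(S>150)&(z>.165))
    st('wing',((H<7)|(H>173))&(S>150)&(z>.19))
    st('drum',(H>105)&(H<130)&(S>150)&(z>.06))
    st('grip',(V<60)&(z>.13)&(W[...,0]<.56))
p=np.load('topP.npy')[200:330,290:400]; s=np.load('sideP.npy')[190:340,230:390]
a=cv2.resize(p,None,fx=4,fy=4,interpolation=2);cv2.imwrite('pics/c1.png',a)
```

```text
top htop 1112 mean [ 0.6727 -0.0625  0.1674] med z 0.16759009454463897 rect [674.8 -63. ] [ 69.2 114.4] 3.8
top knob 200 mean [ 0.6694 -0.0644  0.1902] med z 0.1920824089127085 rect [589.7 -65.1] [ 38.8 206.3] 89.5
top wing 103 mean [ 0.673  -0.0619  0.2046] med z 0.2047703710850551 rect [675.7 -63.7] [14.2 39.4] 37.5
top drum 1305 mean [ 0.5975 -0.066   0.1567] med z 0.16085902268675603 rect [598.4 -68.9] [ 68.9 110.1] 3.4
top grip 137 mean [ 0.5011 -0.0746  0.1703] med z 0.17040887041607217 rect [521.8 -67.3] [88.8 25.3] 20.5
side htop 657 mean [ 0.6703 -0.0901  0.1655] med z 0.16623724391461447 rect [674.2 -67.2] [ 68.8 113.7] 3.3
side knob 359 mean [ 0.6703 -0.071   0.1888] med z 0.18890087490039875 rect [586.1 -68.1] [ 37.8 215.2] 89.7
side wing 170 mean [ 0.6736 -0.0693  0.1992] med z 0.19960264330818075 rect [674.  -65.1] [14.5 39.7] 35.7
side drum 1016 mean [ 0.6009 -0.0965  0.1523] med z 0.1549468841439865 rect [599.1 -82.4] [68.2 89.3] 4.1
side grip 44 mean [ 0.5059 -0.0828  0.1608] med z 0.16039628283573001 rect [500.8 -83.4] [44.9  7.8] 2.5
```

View pics/c1.png

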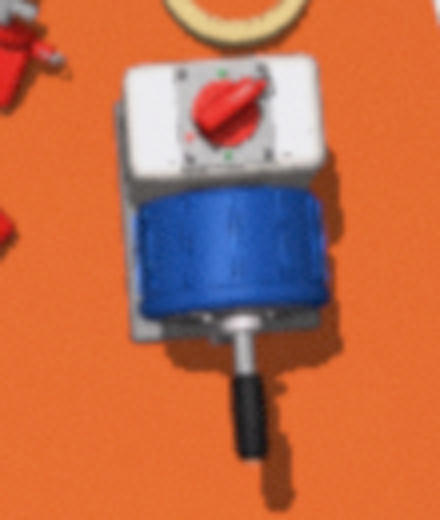

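```bash
cat >> h.py <<'E'
def go(x,y,z,a):
    """increments to TCP (x,y,z), tool y at world yaw a deg, pointing down"""
    s=robot.observe();R=np.array(s['tcp_rot']);p=np.array(s['eef_pos']);a=np.radians(a)
    G=np.array([[-np.sin(a),np.cos(a),0],[np.cos(a),np.sin(a),0],[0,0,-1]])
    from scipy.spatial.transform import Rotation as Q
    print('t',s['time_s'],'p',p,'yaw',np.degrees(np.arctan2(R[1,1],R[0,1])).round(2),'F',np.array(s['contact_force']),'T',np.array(s['wrist_torque']),'gap',round(s['finger_gap'],3),'ff',s['finger_force'],'q',np.array(s['qpos']))
    print('-> cm',(R.T@(np.array([x,y,z])-p)*100).round(2),'deg',Q.from_matrix(R.T@G).as_rotvec(degrees=True).round(2))
E
python3 -c "
from h import *
go(.675,-.0645,.265,37.5)"
```

```text
t 0.8 p [ 0.2111 -0.6147  0.2453] yaw -71.05 F [-0.0166 -0.1115 -0.7327] T [-0.0232  0.0006  0.0022] gap 0.997 ff 0.0 q [ 1.5032  0.5009 -0.427   1.5504  0.2208  1.1383 -0.2103]
-> cm [ 61.74 -36.98  -1.97] deg [   0.      0.   -108.55]
```

>>> {"name": "step_arm", "arguments": {
  "increments": [
    [[0, 0, -2, 0, 0, 0, 0], [61.7, -37, -2, 0, 0, -108.5, 0], [61.7, -37, -2, 0, 0, -108.5, 0], [61.7, -37, -2, 0, 0, -108.5, 0], [61.7, -37, -2, 0, 0, -108.5, 0]]
  ]
}}

```text
time_s: 1.42
eef_pos: [0.3737, -0.4225, 0.2673]
tcp_rot: [[0.465, 0.885, 0.001], [0.885, -0.465, -0.003], [-0.002, 0.002, -1.0]]
contact_force: [0.3, -0.2, -0.5]
finger_gap: 1.001
finger_force: 0.0
```

```bash
python3 -c "
from h import *
go(.675,-.0645,.265,37.5)"
```

```text
t 1.425 p [ 0.3737 -0.4225  0.2673] yaw -27.74 F [ 0.3374 -0.2253 -0.5441] T [-0.0364 -0.0488 -0.0206] gap 1.001 ff 0.0 q [ 1.3405  0.3644 -0.6792  1.743   0.2526  1.1202  0.0987]
-> cm [45.71 10.    0.17] deg [  0.06   0.16 -65.24]
```

>>> {"name": "step_arm", "arguments": {
  "increments": [
    [[45.7, 10, 0.2, 0, 0, -65, 0], [45.7, 10, 0.2, 0, 0, -65, 0], [45.7, 10, 0.2, 0, 0, -65, 0], [45.7, 10, 0.2, 0, 0, -65, 0], [45.7, 10, 0.2, 0, 0, -65, 0]]
  ]
}}

```text
time_s: 2.05
eef_pos: [0.5764, -0.1848, 0.2659]
tcp_rot: [[-0.437, 0.899, 0.002], [0.899, 0.437, -0.002], [-0.003, 0.001, -1.0]]
contact_force: [0.8, -0.3, 0.3]
finger_gap: 1.002
finger_force: 0.0
```

```bash
python3 -c "
from h import *
go(.675,-.0645,.265,37.5)"
```

```text
t 2.05 p [ 0.5764 -0.1848  0.2659] yaw 25.92 F [ 0.8301 -0.2505  0.3386] T [-0.0697 -0.0065 -0.0148] gap 1.002 ff 0.0 q [ 0.9282  0.5211 -0.9165  1.6372  0.4394  1.2008  0.3664]
-> cm [ 6.51 14.12  0.08] deg [  0.04   0.15 -11.58]
```

>>> {"name": "step_arm", "arguments": {
  "increments": [
    [[6.5, 14.1, 0, 0, 0, -11.6, 0], [6.5, 14.1, 0, 0, 0, -11.6, 0], [6.5, 14.1, 0, 0, 0, -11.6, 0], [6.5, 14.1, 0, 0, 0, -11.6, 0]]
  ]
}}

```text
time_s: 2.55
eef_pos: [0.6751, -0.062, 0.2654]
tcp_rot: [[-0.609, 0.793, 0.002], [0.793, 0.609, 0.002], [0.0, 0.003, -1.0]]
contact_force: [-0.4, -0.3, -0.7]
finger_gap: 0.999
finger_force: 0.0
```

```bash
python3 -c "
from h import *
go(.675,-.0645,.191,37.5)
for n in ('side','top'):
    p,D=eyes.capture(n); cv2.imwrite('pics/%s1.png'%n,p); find('lock_pin',n)
    W=cloud(n,D);hsv=cv2.cvtColor(p,cv2.COLOR_BGR2HSV);H,S=hsv[...,0],hsv[...,1]
    m=((H<7)|(H>173))&(S>150)&(W[...,2]>.19)&(W[...,2]<.215)&(abs(W[...,0]-.675)<.04)&(abs(W[...,1]+.065)<.04)
    if m.sum()>5: print(m.sum(),cv2.minAreaRect(W[m][:,:2].astype(np.float32)*1000))
a=cv2.imread('pics/side1.png')[160:300,260:440]
cv2.imwrite('pics/c2.png',cv2.resize(a,None,fx=4,fy=4))
"
```

```text
t 2.55 p [ 0.6751 -0.062   0.2654] yaw 37.52 F [-0.4101 -0.2572 -0.696 ] T [ 0.0043  0.0253 -0.0272] gap 0.999 ff 0.0 q [ 0.6327  0.6663 -0.9169  1.4412  0.5337  1.2937  0.3303]
-> cm [-0.19 -0.19  7.44] deg [ 0.15 -0.02  0.02]
side lock_pin 0.74 [ 0.6691 -0.071   0.1887] [347. 225.]
side lock_pin 0.74 [0.7605 0.0597 0.0331] [377. 270.]
173 ((673.7098388671875, -65.82464599609375), (15.191444396972656, 41.32807159423828), 38.38576889038086)
top lock_pin 0.91 [0.624  0.1102 0.03  ] [276. 258.]
top lock_pin 0.78 [0.749  0.0765 0.0311] [288. 210.]
top lock_pin 0.64 [ 0.6694 -0.058   0.1765] [343. 230.]
55 ((669.2548828125, -55.446998596191406), (14.220808029174805, 19.84372329711914), 36.67535400390625)
```

View pics/c2.png

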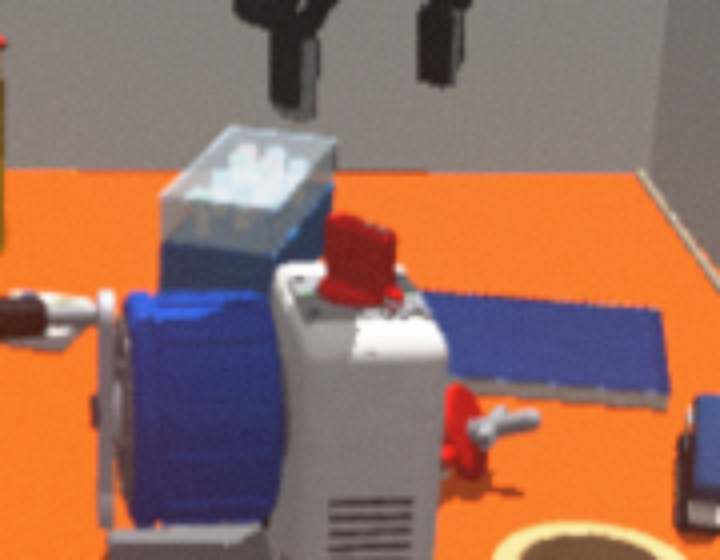

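The crop shows the open fingers straddling the knob (knob at about 360,260 in the crop), clear above it. I'll go down and close.

>>> {"name": "step_arm", "arguments": {
  "increments": [
    [[-0.2, -0.2, 4, 0.1, 0, 0, 0], [-0.2, -0.2, 7.4, 0.1, 0, 0, 0], [-0.2, -0.2, 7.4, 0.1, 0, 0, 0], [-0.2, -0.2, 7.4, 0.1, 0, 0, 255], [-0.2, -0.2, 7.4, 0.1, 0, 0, 255]]
  ],
  "force": 40
}}

```text
time_s: 3.38
eef_pos: [0.6745, -0.0689, 0.1922]
tcp_rot: [[-0.605, 0.796, 0.002], [0.796, 0.605, -0.001], [-0.002, 0.001, -1.0]]
contact_force: [0.9, 0.6, 0.6]
finger_gap: 0.606
finger_force: 0.0
```

>>> {"name": "step_arm", "arguments": {
  "increments": [
    [[0, 0, 0, 0, 0, 0, 255], [0, 0, 0, 0, 0, 0, 255], [0, 0, 0, 0, 0, 0, 255]]
  ]
}}

```text
time_s: 3.75
eef_pos: [0.6757, -0.0668, 0.1918]
tcp_rot: [[-0.606, 0.795, 0.004], [0.795, 0.606, 0.001], [-0.002, 0.004, -1.0]]
contact_force: [4.0, 3.4, 2.1]
finger_gap: 0.154
finger_force: 44.9
```

```bash
python3 -c "
from h import *
go(.675,-.0645,.191,93.6)"
```

```text
t 3.75 p [ 0.6757 -0.0668  0.1918] yaw 37.32 F [3.9552 3.4077 2.0609] T [ 0.7206 -1.0424  0.022 ] gap 0.154 ff 44.90328311920166 q [ 0.6229  0.7308 -0.8768  1.5121  0.5892  1.1738  0.294 ]
-> cm [0.22 0.08 0.08] deg [  0.17   0.21 -56.28]
```

>>> {"name": "step_arm", "arguments": {
  "increments": [
    [[0, 0.1, 0, 0, 0, -10, 255], [0, 0.1, 0, 0, 0, -20, 255], [0, 0.1, 0, 0, 0, -30, 255], [0, 0.1, 0, 0, 0, -40, 255], [0, 0.1, 0, 0, 0, -48, 255]]
  ]
}}

```text
time_s: 4.38
eef_pos: [0.6768, -0.065, 0.1916]
tcp_rot: [[-0.997, 0.076, 0.005], [0.076, 0.997, 0.004], [-0.005, 0.004, -1.0]]
contact_force: [6.6, 6.4, -0.7]
finger_gap: 0.154
finger_force: 44.6
```

```bash
python3 -c "
from h import *
go(.675,-.0645,.191,93.6)"
```

```text
t 4.375 p [ 0.6768 -0.065   0.1916] yaw 85.62 F [ 6.5504  6.4442 -0.7365] T [ 1.4413 -1.5884 -0.0568] gap 0.154 ff 44.61652636528015 q [ 0.7031  0.8126 -1.0469  1.5073  0.7242  1.24    1.0503]
-> cm [0.18 0.03 0.06] deg [ 0.21  0.3  -7.98]
```

>>> {"name": "step_arm", "arguments": {
  "increments": [
    [[0, 0, 0, 0, 0, -4, 255], [0, 0, 0, 0, 0, -8, 255], [0, 0, 0, 0, 0, -9.5, 255], [0, 0, 0, 0, 0, -9.5, 255]]
  ]
}}

```text
time_s: 4.88
eef_pos: [0.6768, -0.064, 0.1916]
tcp_rot: [[-0.996, -0.085, 0.005], [-0.085, 0.996, 0.005], [-0.006, 0.004, -1.0]]
contact_force: [5.9, 6.7, -0.8]
finger_gap: 0.157
finger_force: 44.7
```

```bash
python3 -c "
from h import *
go(.675,-.0645,.191,95)"
```

```text
t 4.875 p [ 0.6768 -0.064   0.1916] yaw 94.9 F [ 5.9059  6.6812 -0.7702] T [ 1.6078 -1.6021 -0.0732] gap 0.157 ff 44.66715395450592 q [ 0.7159  0.8295 -1.0783  1.5071  0.749   1.2538  1.1961]
-> cm [ 0.19 -0.03  0.06] deg [ 0.25  0.33 -0.1 ]
```

>>> {"name": "step_arm", "arguments": {
  "increments": [
    [[0.1, -0.1, 0, 0, 0, -1, 255], [0.1, -0.1, 0, 0, 0, -2, 255], [0.1, -0.1, 0, 0, 0, -2, 255]]
  ]
}}

```text
time_s: 5.25
eef_pos: [0.6766, -0.0637, 0.1917]
tcp_rot: [[-0.993, -0.121, 0.007], [-0.121, 0.993, 0.007], [-0.008, 0.006, -1.0]]
contact_force: [9.3, 8.8, -2.0]
finger_gap: 0.155
finger_force: 44.5
```

```bash
python3 -c "
from h import *
go(.675,-.0645,.191,95)"
```

```text
t 5.25 p [ 0.6766 -0.0637  0.1917] yaw 96.95 F [ 9.34    8.7665 -2.0261] T [ 2.2438 -2.2184 -0.1953] gap 0.155 ff 44.455795884132385 q [ 0.7209  0.8324 -1.0862  1.5092  0.7535  1.254   1.2287]
-> cm [ 0.17 -0.06  0.07] deg [0.35 0.45 1.94]
```

>>> {"name": "step_arm", "arguments": {
  "increments": [
    [[-0.15, 0.15, 0, 0, 0, -1, 255], [-0.3, 0.3, 0, 0, 0, -2, 255], [-0.3, 0.3, 0, 0, 0, -2, 255]]
  ]
}}

```text
time_s: 5.62
eef_pos: [0.6771, -0.0632, 0.1915]
tcp_rot: [[-0.988, -0.153, 0.002], [-0.153, 0.988, 0.002], [-0.002, 0.002, -1.0]]
contact_force: [1.6, 4.9, 3.7]
finger_gap: 0.153
finger_force: 45.2
```

```bash
python3 -c "
from h import *
go(.675,-.0645,.191,95)"
```

```text
t 5.625 p [ 0.6771 -0.0632  0.1915] yaw 98.83 F [1.5716 4.9097 3.6508] T [ 1.3786 -0.5875 -0.1903] gap 0.153 ff 45.21288871765137 q [ 0.7162  0.838  -1.0892  1.5033  0.7605  1.2652  1.2566]
-> cm [ 0.23 -0.09  0.05] deg [0.11 0.12 3.83]
```

>>> {"name": "step_arm", "arguments": {
  "increments": [
    [[-0.05, 0.15, 0, 0, 0, -1, 255], [-0.05, 0.15, 0, 0, 0, -2, 255], [-0.05, 0.15, 0, 0, 0, -2, 255]]
  ]
}}

```text
time_s: 6.0
eef_pos: [0.6771, -0.063, 0.1914]
tcp_rot: [[-0.983, -0.186, 0.001], [-0.186, 0.983, 0.001], [-0.001, 0.001, -1.0]]
contact_force: [1.5, 3.5, 5.8]
finger_gap: 0.155
finger_force: 45.4
```

```bash
python3 -c "
from h import *
go(.675,-.0645,.191,95)"
```

```text
t 6.0 p [ 0.6771 -0.063   0.1914] yaw 100.73 F [1.5136 3.5088 5.8013] T [ 0.9613 -0.3587 -0.4577] gap 0.155 ff 45.39215683937073 q [ 0.7173  0.8414 -1.0947  1.5029  0.7665  1.2692  1.2857]
-> cm [ 0.24 -0.1   0.04] deg [0.03 0.08 5.73]
```

>>> {"name": "step_arm", "arguments": {
  "increments": [
    [[0, 0, 0, 0, 0, 1, 255], [0, 0, -0.3, 0, 0, 1, 255], [0, 0, -0.8, 0, 0, 1, 255], [0, 0, -1.3, 0, 0, 1, 255]]
  ]
}}

```text
time_s: 6.5
eef_pos: [0.6754, -0.0633, 0.2003]
tcp_rot: [[-0.985, -0.17, -0.004], [-0.17, 0.985, 0.001], [0.003, 0.002, -1.0]]
contact_force: [3.7, 4.2, -3.7]
finger_gap: 0.157
finger_force: 43.2
```

```bash
python3 -c "
from h import *
go(.675,-.0645,.191,95)"
```

```text
t 6.5 p [ 0.6754 -0.0633  0.2003] yaw 99.8 F [ 3.6858  4.2448 -3.6789] T [ 0.8987 -0.809  -0.0496] gap 0.157 ff 43.15485656261444 q [ 0.7186  0.8312 -1.0974  1.4955  0.7529  1.2844  1.2779]
-> cm [ 0.06 -0.11  0.93] deg [ 0.11 -0.2   4.8 ]
```

>>> {"name": "step_arm", "arguments": {
  "increments": [
    [[0, 0, -0.6, 0, 0, 0, 255], [0, 0, -1.4, 0, 0, 0, 255], [0, 0, -2.4, 0, 0, 0, 255], [0, 0, -3.6, 0, 0, 0, 255], [0, 0, -5, 0, 0, 0, 255]]
  ]
}}

```text
time_s: 7.12
eef_pos: [0.6763, -0.065, 0.2542]
tcp_rot: [[-0.986, -0.168, -0.001], [-0.168, 0.986, -0.002], [0.001, -0.002, -1.0]]
contact_force: [0.8, 0.1, 0.7]
finger_gap: 0.158
finger_force: 43.6
```

```bash
python3 -c "
from h import *
go(.675,-.0645,.191,95)
p,D=eyes.capture('side'); cv2.imwrite('pics/s3.png',cv2.resize(p[100:340,200:460],None,fx=2.5,fy=2.5)); find('lock_pin','side')"
```

```text
t 7.125 p [ 0.6763 -0.065   0.2542] yaw 99.69 F [0.7879 0.0604 0.6967] T [-0.0825 -0.0666  0.0148] gap 0.158 ff 43.60355079174042 q [ 0.7288  0.7836 -1.1315  1.4436  0.713   1.3631  1.3061]
-> cm [0.11 0.08 6.32] deg [-0.1  -0.07  4.69]
side lock_pin 0.76 [ 0.6662 -0.0746  0.2371] [347. 202.]
side lock_pin 0.61 [0.7609 0.0619 0.0362] [377. 268.]
side lock_pin 0.16 [0.52   0.2674 0.0089] [272. 244.]
```

View pics/s3.png

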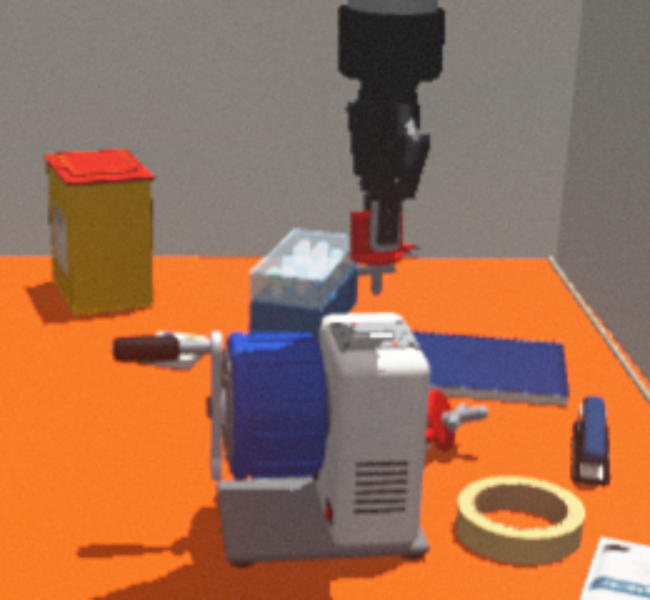

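The knob is out and held upright with the pin pointing down (360,250 in the crop), and the socket is empty. I'll carry it to the free table area on the right and tilt it so it can be laid down.

```bash
cat >> h.py <<'E'
def go2(x,y,z,a,tilt=0):
    from scipy.spatial.transform import Rotation as Q
    s=robot.observe();R=np.array(s['tcp_rot']);p=np.array(s['eef_pos']);a=np.radians(a)
    G=np.array([[-np.sin(a),np.cos(a),0],[np.cos(a),np.sin(a),0],[0,0,-1]])@Q.from_euler('y',-tilt,degrees=True).as_matrix()
    tl=np.degrees(np.arccos(-R[2,2]))
    print('t',s['time_s'],'p',p,'yaw',np.degrees(np.arctan2(R[1,1],R[0,1])).round(2),'tilt',tl.round(1),'F',np.array(s['contact_force']),'T',np.array(s['wrist_torque']),'gap',round(s['finger_gap'],3),'ff',round(s['finger_force'],1),'q',np.array(s['qpos']))
    print('-> cm',(R.T@(np.array([x,y,z])-p)*100).round(2),'deg',Q.from_matrix(R.T@G).as_rotvec(degrees=True).round(2))
E
python3 -c "
from h import *
go2(.53,-.235,.2,75)
go2(.53,-.235,.12,75,65)"
```

```text
t 7.225 p [ 0.6773 -0.0643  0.2557] yaw 99.71 tilt 0.2 F [ 0.7092  0.3459 -0.3769] T [ 0.0319 -0.0213 -0.0073] gap 0.158 ff 43.6 q [ 0.7286  0.7825 -1.1328  1.4424  0.7131  1.3622  1.3058]
-> cm [ 17.41 -14.33   5.56] deg [-0.08  0.13 24.71]
t 7.225 p [ 0.6773 -0.0643  0.2557] yaw 99.71 tilt 0.2 F [ 0.7092  0.3459 -0.3769] T [ 0.0319 -0.0213 -0.0073] gap 0.158 ff 43.6 q [ 0.7286  0.7825 -1.1328  1.4424  0.7131  1.3622  1.3058]
-> cm [ 17.43 -14.32  13.56] deg [ 13.93 -63.81  22.03]
```

>>> {"name": "step_arm", "arguments": {
  "increments": [
    [[5, -5, 0, 0, 0, 6, 255], [10, -10, 0, 0, 0, 12, 255], [14, -14.3, 0, 0, 0, 20, 255], [17.4, -14.3, 3, 0, 0, 24.7, 255], [17.4, -14.3, 5.5, 0, 0, 24.7, 255]]
  ]
}}

```text
time_s: 7.85
eef_pos: [0.525, -0.2389, 0.1971]
tcp_rot: [[-0.964, 0.265, -0.005], [0.265, 0.964, -0.004], [0.004, -0.005, -1.0]]
contact_force: [0.8, 0.3, -0.4]
finger_gap: 0.152
finger_force: 43.6
```

>>> {"name": "step_arm", "arguments": {
  "increments": [
    [[0, 0, 0, 0, -10, 0, 255], [0, 0, 0, 0, -20, 0, 255], [0, 0, 0, 0, -30, 0, 255], [0, 0, 0, 0, -40, 0, 255], [0, 0, 0, 0, -50, 0, 255]]
  ]
}}

```text
time_s: 8.48
eef_pos: [0.524, -0.2541, 0.1948]
tcp_rot: [[-0.787, 0.293, 0.543], [0.212, 0.955, -0.208], [-0.579, -0.049, -0.814]]
contact_force: [-0.2, -1.1, -1.0]
finger_gap: 0.154
finger_force: 43.6
```

```bash
python3 -c "
from h import *
go2(.53,-.235,.08,75,65)"
```

```text
t 8.475 p [ 0.524  -0.2541  0.1948] yaw 72.97 tilt 35.5 F [-0.2009 -1.0762 -0.9842] T [ 0.1716  0.5588 -0.0167] gap 0.154 ff 43.6 q [ 1.461   0.4041 -1.1764  2.2656  1.4157  0.3326  0.4313]
-> cm [6.57 2.56 9.27] deg [ -3.38 -29.62   0.85]
```

```bash
python3 -c "
from h import *
go2(.60,-.225,.07,75,65)"
```

```text
t 8.475 p [ 0.524  -0.2541  0.1948] yaw 72.97 tilt 35.5 F [-0.2009 -1.0762 -0.9842] T [ 0.1716  0.5588 -0.0167] gap 0.154 ff 43.6 q [ 1.461   0.4041 -1.1764  2.2656  1.4157  0.3326  0.4313]
-> cm [ 1.85  5.61 13.68] deg [ -3.38 -29.62   0.85]
```

>>> {"name": "step_arm", "arguments": {
  "increments": [
    [[0.6, 2, 4, -1, 0, 0, 255], [1.2, 4, 8, -2, 0, 0.5, 255], [1.9, 5.6, 13.7, -3, -10, 0.8, 255], [1.9, 5.6, 13.7, -3.4, -20, 0.8, 255], [1.9, 5.6, 13.7, -3.4, -29.6, 0.8, 255]]
  ]
}}

```text
time_s: 9.1
eef_pos: [0.5981, -0.2286, 0.0669]
tcp_rot: [[-0.603, 0.268, 0.751], [0.143, 0.963, -0.229], [-0.785, -0.03, -0.619]]
contact_force: [-0.6, -1.7, -2.9]
finger_gap: 0.156
finger_force: 43.6
```

```bash
python3 -c "
from h import *
go2(.60,-.225,.045,75,65)"
```

```text
t 9.1 p [ 0.5981 -0.2286  0.0669] yaw 74.44 tilt 51.7 F [-0.5762 -1.6688 -2.8628] T [ 0.2826  1.0413 -0.0583] gap 0.156 ff 43.6 q [ 1.2289  1.0159 -1.0139  2.3301  2.711   0.8817 -0.4697]
-> cm [1.66 0.47 1.41] deg [ -1.39 -13.28   1.18]
```

>>> {"name": "step_arm", "arguments": {
  "increments": [
    [[0.5, 0.4, 0.5, -1, -7, 0.6, 255], [0.8, 0.4, 0.8, -1.4, -13.3, 1.2, 255], [1, 0.4, 1, -1.4, -15, 1.2, 255]]
  ]
}}

```text
time_s: 9.48
eef_pos: [0.5981, -0.2249, 0.0494]
tcp_rot: [[-0.388, 0.259, 0.884], [0.107, 0.966, -0.236], [-0.915, 0.003, -0.403]]
contact_force: [0.5, -0.0, -0.0]
finger_gap: 0.15
finger_force: 43.6
```

```bash
python3 -c "
from h import *
go2(.60,-.225,.042,75,68)
p,D=eyes.capture('side'); cv2.imwrite('pics/s4.png',cv2.resize(p[240:440,220:460],None,fx=3,fy=3,interpolation=2))"
```

```text
t 9.475 p [ 0.5981 -0.2249  0.0494] yaw 74.99 tilt 66.2 F [ 0.4564 -0.0445 -0.0141] T [ 0.2898  1.0553 -0.0206] gap 0.15 ff 43.6 q [ 1.292   1.3119 -0.9228  2.3623  3.2156  1.1523 -0.5413]
-> cm [0.6  0.04 0.47] deg [ 0.06 -1.76 -0.17]
```

View pics/s4.png

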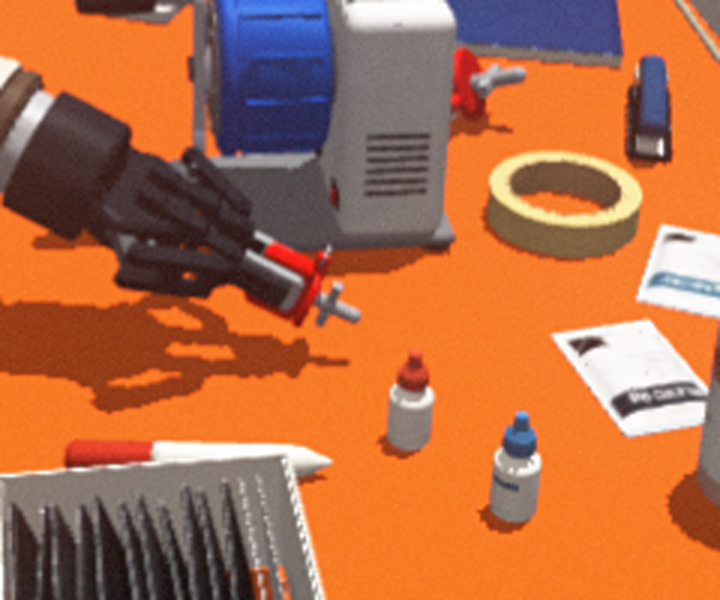

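The knob is held tilted about 66°, eye upward (325,250 in the crop), with the pin pointing away and a free patch of table below it. Lowering to contact.

>>> {"name": "step_arm", "arguments": {
  "increments": [
    [[0.6, 0, 0.25, 0, -1.5, 0, 255], [1.1, 0, 0.5, 0, -1.5, 0, 255], [1.5, 0, 0.65, 0, -1.5, 0, 255], [1.5, 0, 0.65, 0, -1.5, 0, 255]]
  ]
}}

```text
time_s: 10.02
eef_pos: [0.5996, -0.2252, 0.0362]
tcp_rot: [[-0.364, 0.257, 0.895], [0.096, 0.966, -0.239], [-0.926, -0.001, -0.376]]
contact_force: [0.5, 0.4, -0.5]
finger_gap: 0.158
finger_force: 43.6
```

```bash
python3 -c "
from h import *
go2(.60,-.225,.029,75,68)"
```

```text
t 10.025 p [ 0.5996 -0.2252  0.0362] yaw 75.09 tilt 67.9 F [ 0.4679  0.4282 -0.5457] T [0.3089 1.0996 0.0464] gap 0.158 ff 43.6 q [ 1.2873  1.3637 -0.8875  2.3445  3.2916  1.1844 -0.5429]
-> cm [0.66 0.03 0.3 ] deg [ 0.07 -0.11  0.07]
```

>>> {"name": "step_arm", "arguments": {
  "increments": [
    [[0.3, 0, 0.12, 0, 0, 0, 255], [0.5, 0, 0.2, 0, 0, 0, 255], [0.5, 0, 0.2, 0, 0, 0, 255]]
  ]
}}

```text
time_s: 10.4
eef_pos: [0.5993, -0.225, 0.0305]
tcp_rot: [[-0.364, 0.257, 0.895], [0.097, 0.966, -0.238], [-0.926, -0.0, -0.377]]
contact_force: [0.5, 0.2, -0.2]
finger_gap: 0.154
finger_force: 43.6
```

```bash
python3 -c "
from h import *
go2(.60,-.225,.029,75,68)"
```

```text
t 10.4 p [ 0.5993 -0.225   0.0305] yaw 75.09 tilt 67.9 F [ 0.5146  0.1749 -0.2121] T [0.3199 1.0263 0.0716] gap 0.154 ff 43.6 q [ 1.2856  1.376  -0.8786  2.3391  3.3034  1.1878 -0.543 ]
-> cm [0.12 0.02 0.12] deg [ 0.09 -0.12  0.04]
```

>>> {"name": "step_arm", "arguments": {
  "increments": [
    [[0.2, 0, 0.08, 0, 0, 0, 255], [0.3, 0, 0.13, 0, 0, 0, 255]]
  ]
}}

```text
time_s: 10.65
eef_pos: [0.6, -0.2249, 0.0291]
tcp_rot: [[-0.361, 0.257, 0.897], [0.096, 0.966, -0.239], [-0.928, -0.0, -0.373]]
contact_force: [-4.1, 0.4, 6.7]
finger_gap: 0.152
finger_force: 44.7
```

```bash
python3 -c "
from h import *
go2(.60,-.225,.029,75,68)"
```

```text
t 10.65 p [ 0.6    -0.2249  0.0291] yaw 75.11 tilt 68.1 F [-4.1461  0.4236  6.7239] T [-0.1479 -0.1627 -0.2371] gap 0.152 ff 44.7 q [ 1.2846  1.3823 -0.8751  2.3361  3.312   1.1913 -0.5431]
-> cm [ 0.01 -0.01  0.01] deg [0.1  0.1  0.06]
```

>>> {"name": "step_arm", "arguments": {
  "increments": [
    [[0, 0, 0, 0, 0, 0, 190], [0, 0, 0, 0, 0, 0, 190], [0, 0, 0, 0, 0, 0, 130], [0, 0, 0, 0, 0, 0, 130]]
  ],
  "force": 40
}}

```text
time_s: 11.15
eef_pos: [0.5994, -0.2251, 0.0272]
tcp_rot: [[-0.364, 0.257, 0.895], [0.097, 0.966, -0.238], [-0.926, -0.0, -0.377]]
contact_force: [-0.2, -0.6, -0.2]
finger_gap: 0.49
finger_force: 0.0
```

```bash
python3 -c "
from h import *
go2(.50,-.25,.12,75,60)
p,D=eyes.capture('side'); cv2.imwrite('pics/s5.png',cv2.resize(p[240:440,220:460],None,fx=3,fy=3,interpolation=2))"
```

```text
t 11.15 p [ 0.5994 -0.2251  0.0272] yaw 75.09 tilt 67.9 F [-0.1697 -0.6018 -0.1957] T [ 0.2488  1.0032 -0.0232] gap 0.49 ff 0.0 q [ 1.2844  1.3828 -0.8736  2.3354  3.3098  1.1894 -0.5431]
-> cm [ -5.22  -4.96 -11.8 ] deg [0.08 7.87 0.04]
```

View pics/s5.png

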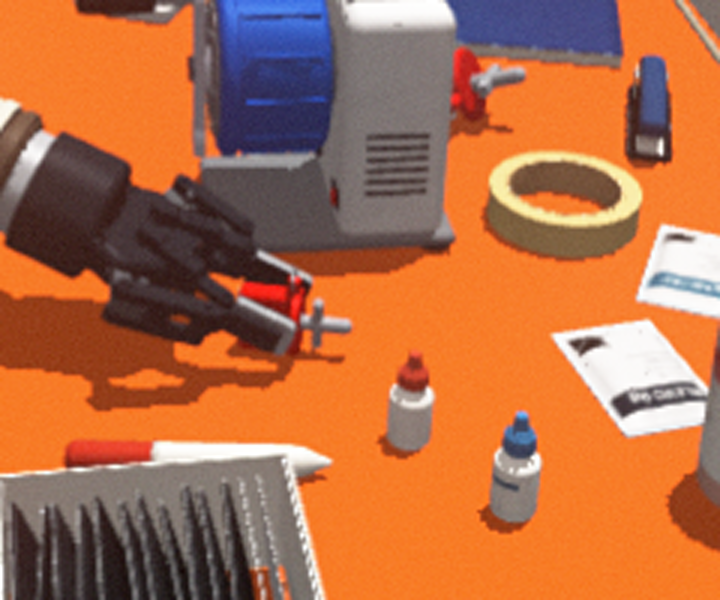

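The knob is lying on the table (270,310 in the crop), with the fingers open around its wing. I'll back straight off along the tool axis.

>>> {"name": "step_arm", "arguments": {
  "increments": [
    [[0, 0, -2, 0, 0, 0, 130], [0, 0, -5, 0, 0, 0, 130], [0, 0, -9, 0, 0, 0, 130], [0, 0, -13, 0, 0, 0, 60]]
  ]
}}

```text
time_s: 11.7
eef_pos: [0.5438, -0.2185, 0.023]
tcp_rot: [[-0.374, 0.241, 0.895], [0.097, 0.97, -0.221], [-0.922, 0.004, -0.387]]
contact_force: [-1.0, 1.1, -2.3]
finger_gap: 0.689
finger_force: 0.0
```

```bash
python3 -c "
from h import *
go2(.50,-.23,.25,90,0)
p,D=eyes.capture('side'); find('lock_pin','side')"
```

```text
t 11.7 p [ 0.5438 -0.2185  0.023 ] yaw 76.04 tilt 67.3 F [-0.9789  1.0552 -2.3117] T [0.309  1.1017 0.095 ] gap 0.689 ff 0.0 q [ 1.7977  1.9614 -1.1289  2.4219  3.2311  1.0138  0.2934]
-> cm [-19.41  -2.07 -12.44] deg [ -7.96  66.94 -12.46]
side lock_pin 0.92 [ 0.5956 -0.2326  0.0275] [311. 346.]
side lock_pin 0.69 [0.7616 0.0621 0.0358] [378. 268.]
side lock_pin 0.53 [0.5195 0.2702 0.0098] [272. 244.]
```

>>> {"name": "step_arm", "arguments": {
  "increments": [
    [[-4, 0, -1.7, 0, 5, 0, 60], [-8, 0, -3.4, 0, 12, 0, 60], [-12, -0.5, -5.5, 0, 22, 0, 60], [-16, -1, -8, 0, 32, 0, 60], [-19, -2, -11, 0, 42, 0, 60]]
  ]
}}

```text
time_s: 12.42
eef_pos: [0.5349, -0.2395, 0.1405]
tcp_rot: [[-0.729, 0.189, 0.658], [0.13, 0.982, -0.139], [-0.672, -0.016, -0.74]]
contact_force: [-0.7, -0.8, -0.8]
finger_gap: 0.765
finger_force: 0.0
```

```bash
python3 -c "
from h import *
go2(.50,-.23,.25,90,0)
"
```

```text
t 12.425 p [ 0.5349 -0.2395  0.1405] yaw 79.1 tilt 42.2 F [-0.7209 -0.8353 -0.762 ] T [ 0.0893  0.8194 -0.0374] gap 0.765 ff 0.0 q [ 1.6348  1.1116 -1.5112  2.3482  2.0224  0.8327  0.3286]
-> cm [ -4.68   0.1  -10.53] deg [ -4.88  42.   -10.07]
```

>>> {"name": "step_arm", "arguments": {
  "increments": [
    [[-1, 0, -2, -1, 10, -2, 60], [-2, 0, -4, -2, 20, -5, 60], [-3, 0, -7, -3, 30, -8, 60], [-4.7, 0, -10.5, -4.9, 42, -10, 60], [-4.7, 0, -10.5, -4.9, 42, -10, 60]]
  ]
}}

```text
time_s: 13.05
eef_pos: [0.4981, -0.232, 0.2524]
tcp_rot: [[-0.995, 0.033, 0.097], [0.029, 0.999, -0.037], [-0.099, -0.034, -0.995]]
contact_force: [1.3, -3.1, -1.4]
finger_gap: 0.766
finger_force: 0.0
```

```bash
python3 -c "
from h import *
go2(.497,-.0748,.25,93.6,0)
"
```

```text
t 13.05 p [ 0.4981 -0.232   0.2524] yaw 88.13 tilt 6.0 F [ 1.2935 -3.072  -1.4494] T [-0.1336 -0.0236 -0.0072] gap 0.766 ff 0.0 q [ 1.4374  0.671  -1.4558  1.8668  0.7667  1.1838  1.2851]
-> cm [ 0.59 15.71 -0.35] deg [-2.22  5.56 -5.36]
```

>>> {"name": "step_arm", "arguments": {
  "increments": [
    [[0.3, 5, -0.3, -2.2, 5.6, -5.4, 60], [0.6, 11, -0.3, -2.2, 5.6, -5.4, 60], [0.6, 15.7, -0.3, -2.2, 5.6, -5.4, 60], [0.6, 15.7, -0.3, -2.2, 5.6, -5.4, 60], [0.6, 15.7, -0.3, -2.2, 5.6, -5.4, 60]]
  ]
}}

```text
time_s: 13.68
eef_pos: [0.4983, -0.0752, 0.2484]
tcp_rot: [[-0.998, -0.064, 0.007], [-0.064, 0.998, 0.004], [-0.007, 0.004, -1.0]]
contact_force: [-0.2, -0.7, -0.1]
finger_gap: 0.763
finger_force: 0.0
```

```bash
python3 -c "
from h import *
go2(.497,-.0748,.155,93.6,0)
p,D=eyes.capture('side'); cv2.imwrite('pics/s6.png',cv2.resize(p[130:400,200:440],None,fx=2.2,fy=2.2,interpolation=2))"
```

```text
t 13.675 p [ 0.4983 -0.0752  0.2484] yaw 93.7 tilt 0.5 F [-0.1863 -0.7396 -0.0755] T [ 0.0239 -0.0052 -0.0239] gap 0.763 ff 0.0 q [ 1.1704  0.6391 -1.4529  1.8956  0.676   1.2344  1.1282]
-> cm [0.19 0.02 9.34] deg [0.21 0.4  0.1 ]
```

View pics/s6.png

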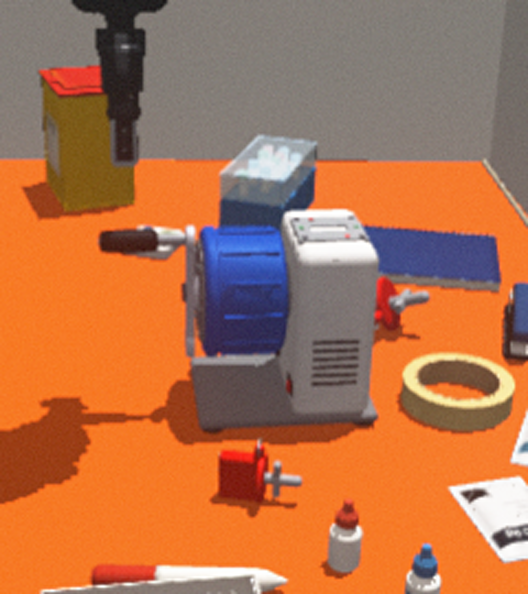

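The picture shows the knob lying on its side on the table (250,475), clear of everything. The gripper is straight above the crank grip (130,240). I'll go down and grasp it.

>>> {"name": "step_arm", "arguments": {
  "increments": [
    [[0.2, 0, 5, 0.2, 0.4, 0, 60], [0.2, 0, 9.3, 0.2, 0.4, 0, 60], [0.2, 0, 9.3, 0.2, 0.4, 0, 60], [0.2, 0, 9.3, 0.2, 0.4, 0, 255], [0.2, 0, 9.3, 0.2, 0.4, 0, 255]]
  ],
  "force": 50
}}

```text
time_s: 14.35
eef_pos: [0.4981, -0.0752, 0.156]
tcp_rot: [[-0.998, -0.062, 0.002], [-0.062, 0.998, 0.007], [-0.002, 0.007, -1.0]]
contact_force: [-1.2, 0.2, 0.7]
finger_gap: 0.345
finger_force: 0.0
```

>>> {"name": "step_arm", "arguments": {
  "increments": [
    [[0, 0, 0, 0, 0, 0, 255], [0, 0, 0, 0, 0, 0, 255], [0, 0, 0, 0, 0, 0, 255]]
  ]
}}

```text
time_s: 14.72
eef_pos: [0.4979, -0.075, 0.1558]
tcp_rot: [[-0.998, -0.063, 0.001], [-0.063, 0.998, 0.007], [-0.002, 0.006, -1.0]]
contact_force: [-0.9, -0.6, 7.2]
finger_gap: 0.212
finger_force: 48.6
```

```bash
python3 -c "
from h import *
go2(.497,-.0748,.155,93.6,0)"
```

```text
t 14.725 p [ 0.4979 -0.075   0.1558] yaw 93.61 tilt 0.4 F [-0.8705 -0.5653  7.192 ] T [-0.0333  0.1891  0.0285] gap 0.212 ff 48.6 q [ 1.0695  0.7295 -1.3035  1.9777  0.8024  1.0916  1.0415]
-> cm [0.09 0.02 0.08] deg [0.37 0.11 0.01]
```

```bash
python3 -c "
import numpy as np
for t0 in range(0,360,30):
    t=np.radians(t0+np.arange(6,31,6));a=np.radians(t0)
    print(t0,[[0,round(-5*(np.sin(x)-np.sin(a)),2),round(5*(np.cos(a)-np.cos(x)),2),0,0,0,255] for x in t])
"
```

```text
0 [[0, np.float64(-0.52), np.float64(0.03), 0, 0, 0, 255], [0, np.float64(-1.04), np.float64(0.11), 0, 0, 0, 255], [0, np.float64(-1.55), np.float64(0.24), 0, 0, 0, 255], [0, np.float64(-2.03), np.float64(0.43), 0, 0, 0, 255], [0, np.float64(-2.5), np.float64(0.67), 0, 0, 0, 255]]
30 [[0, np.float64(-0.44), np.float64(0.29), 0, 0, 0, 255], [0, np.float64(-0.85), np.float64(0.61), 0, 0, 0, 255], [0, np.float64(-1.22), np.float64(0.98), 0, 0, 0, 255], [0, np.float64(-1.55), np.float64(1.39), 0, 0, 0, 255], [0, np.float64(-1.83), np.float64(1.83), 0, 0, 0, 255]]
60 [[0, np.float64(-0.24), np.float64(0.47), 0, 0, 0, 255], [0, np.float64(-0.43), np.float64(0.95), 0, 0, 0, 255], [0, np.float64(-0.56), np.float64(1.46), 0, 0, 0, 255], [0, np.float64(-0.64), np.float64(1.98), 0, 0, 0, 255], [0, np.float64(-0.67), np.float64(2.5), 0, 0, 0, 255]]
90 [[0, np.float64(0.03), np.float64(0.52), 0, 0, 0, 255], [0, np.float64(0.11), np.float64(1.04), 0, 0, 0, 255], [0, np.float64(0.24), np.float64(1.55), 0, 0, 0, 255], [0, np.float64(0.43), np.float64(2.03), 0, 0, 0, 255], [0, np.float64(0.67), np.fl
[... 1606 characters left out ...]
0, 255], [0, np.float64(-0.43), np.float64(-2.03), 0, 0, 0, 255], [0, np.float64(-0.67), np.float64(-2.5), 0, 0, 0, 255]]
300 [[0, np.float64(-0.29), np.float64(-0.44), 0, 0, 0, 255], [0, np.float64(-0.61), np.float64(-0.85), 0, 0, 0, 255], [0, np.float64(-0.98), np.float64(-1.22), 0, 0, 0, 255], [0, np.float64(-1.39), np.float64(-1.55), 0, 0, 0, 255], [0, np.float64(-1.83), np.float64(-1.83), 0, 0, 0, 255]]
330 [[0, np.float64(-0.47), np.float64(-0.24), 0, 0, 0, 255], [0, np.float64(-0.95), np.float64(-0.43), 0, 0, 0, 255], [0, np.float64(-1.46), np.float64(-0.56), 0, 0, 0, 255], [0, np.float64(-1.98), np.float64(-0.64), 0, 0, 0, 255], [0, np.float64(-2.5), np.float64(-0.67), 0, 0, 0, 255]]
```

>>> {"name": "step_arm", "arguments": {
  "increments": [
    [[0, -0.52, 0.03, 0, 0, 0, 255], [0, -1.04, 0.11, 0, 0, 0, 255], [0, -1.55, 0.24, 0, 0, 0, 255], [0, -2.03, 0.43, 0, 0, 0, 255], [0, -2.5, 0.67, 0, 0, 0, 255]]
  ]
}}

```text
time_s: 15.35
eef_pos: [0.4994, -0.1004, 0.1482]
tcp_rot: [[-0.998, -0.063, 0.001], [-0.063, 0.998, 0.007], [-0.002, 0.007, -1.0]]
contact_force: [1.7, -0.3, 4.2]
finger_gap: 0.213
finger_force: 48.7
```

```bash
python3 -c "
from h import *
go2(.497,-.0748,.155,93.6,0)"
```

```text
t 15.35 p [ 0.4994 -0.1004  0.1482] yaw 93.6 tilt 0.4 F [ 1.702  -0.295   4.2031] T [-0.0224 -0.2626 -0.0576] gap 0.213 ff 48.7 q [ 1.1016  0.7483 -1.288   1.969   0.8207  1.0891  1.0822]
-> cm [ 0.08  2.57 -0.66] deg [0.38 0.1  0.  ]
```

>>> {"name": "step_arm", "arguments": {
  "increments": [
    [[0, -0.44, 0.29, 0, 0, 0, 255], [0, -0.85, 0.61, 0, 0, 0, 255], [0, -1.22, 0.98, 0, 0, 0, 255], [0, -1.55, 1.39, 0, 0, 0, 255], [0, -1.83, 1.83, 0, 0, 0, 255]]
  ]
}}

```text
time_s: 15.98
eef_pos: [0.5005, -0.1181, 0.1289]
tcp_rot: [[-0.998, -0.063, 0.001], [-0.063, 0.998, 0.008], [-0.001, 0.008, -1.0]]
contact_force: [4.6, -1.7, 2.7]
finger_gap: 0.217
finger_force: 48.7
```

>>> {"name": "step_arm", "arguments": {
  "increments": [
    [[0, -0.24, 0.47, 0, 0, 0, 255], [0, -0.43, 0.95, 0, 0, 0, 255], [0, -0.56, 1.46, 0, 0, 0, 255], [0, -0.64, 1.98, 0, 0, 0, 255], [0, -0.67, 2.5, 0, 0, 0, 255]]
  ]
}}

```text
time_s: 16.6
eef_pos: [0.5008, -0.1236, 0.1037]
tcp_rot: [[-0.998, -0.064, 0.001], [-0.064, 0.998, 0.009], [-0.002, 0.009, -1.0]]
contact_force: [5.0, 1.3, 1.5]
finger_gap: 0.219
finger_force: 48.7
```

>>> {"name": "step_arm", "arguments": {
  "increments": [
    [[0, 0.03, 0.52, 0, 0, 0, 255], [0, 0.11, 1.04, 0, 0, 0, 255], [0, 0.24, 1.55, 0, 0, 0, 255], [0, 0.43, 2.03, 0, 0, 0, 255], [0, 0.67, 2.5, 0, 0, 0, 255]]
  ]
}}

```text
time_s: 17.23
eef_pos: [0.5004, -0.116, 0.0791]
tcp_rot: [[-0.998, -0.065, 0.001], [-0.064, 0.998, 0.01], [-0.002, 0.01, -1.0]]
contact_force: [4.1, 3.1, 5.9]
finger_gap: 0.215
finger_force: 49.0
```

>>> {"name": "step_arm", "arguments": {
  "increments": [
    [[0, 0.29, 0.44, 0, 0, 0, 255], [0, 0.61, 0.85, 0, 0, 0, 255], [0, 0.98, 1.22, 0, 0, 0, 255], [0, 1.39, 1.55, 0, 0, 0, 255], [0, 1.83, 1.83, 0, 0, 0, 255]]
  ]
}}

```text
time_s: 17.85
eef_pos: [0.4993, -0.0975, 0.0617]
tcp_rot: [[-0.998, -0.065, 0.001], [-0.065, 0.998, 0.009], [-0.002, 0.009, -1.0]]
contact_force: [2.0, 2.2, 15.1]
finger_gap: 0.213
finger_force: 49.8
```

```bash
python3 -c "
from h import *
go2(.497,-.0748,.155,93.6,0)"
```

```text
t 17.85 p [ 0.4993 -0.0975  0.0617] yaw 93.71 tilt 0.5 F [ 2.0266  2.2069 15.0719] T [ 0.3414 -0.3192 -0.124 ] gap 0.213 ff 49.8 q [ 1.0064  0.8508 -1.1449  2.0136  0.9688  0.9663  0.9833]
-> cm [ 0.06  2.36 -9.31] deg [0.5  0.1  0.11]
```

>>> {"name": "step_arm", "arguments": {
  "increments": [
    [[0, 0.47, 0.18, 0, 0, 0, 255], [0, 0.95, 0.32, 0, 0, 0, 255], [0, 1.46, 0.4, 0, 0, 0, 255], [0, 1.98, 0.4, 0, 0, 0, 255], [0, 2.5, 0.42, 0, 0, 0, 255]]
  ]
}}

```text
time_s: 18.48
eef_pos: [0.4979, -0.0771, 0.0562]
tcp_rot: [[-0.998, -0.061, 0.001], [-0.061, 0.998, 0.004], [-0.001, 0.004, -1.0]]
contact_force: [8.9, -6.7, -5.0]
finger_gap: 0.222
finger_force: 48.9
```

>>> {"name": "step_arm", "arguments": {
  "increments": [
    [[0, 0.52, -0.03, 0, 0, 0, 255], [0, 1.04, -0.11, 0, 0, 0, 255], [0, 1.55, -0.24, 0, 0, 0, 255], [0, 2.03, -0.43, 0, 0, 0, 255], [0, 2.5, -0.67, 0, 0, 0, 255]]
  ]
}}

```text
time_s: 19.1
eef_pos: [0.4962, -0.05, 0.0622]
tcp_rot: [[-0.998, -0.062, 0.001], [-0.062, 0.998, 0.008], [-0.001, 0.008, -1.0]]
contact_force: [11.6, -1.0, -13.0]
finger_gap: 0.219
finger_force: 49.4
```

>>> {"name": "step_arm", "arguments": {
  "increments": [
    [[0, 0.44, -0.29, 0, 0, 0, 255], [0, 0.85, -0.61, 0, 0, 0, 255], [0, 1.22, -0.98, 0, 0, 0, 255], [0, 1.55, -1.39, 0, 0, 0, 255], [0, 1.83, -1.83, 0, 0, 0, 255]]
  ]
}}

```text
time_s: 19.73
eef_pos: [0.495, -0.0304, 0.0813]
tcp_rot: [[-0.998, -0.064, 0.001], [-0.064, 0.998, 0.01], [-0.002, 0.01, -1.0]]
contact_force: [10.3, 2.2, -9.5]
finger_gap: 0.217
finger_force: 49.7
```

>>> {"name": "step_arm", "arguments": {
  "increments": [
    [[0, 0.24, -0.47, 0, 0, 0, 255], [0, 0.43, -0.95, 0, 0, 0, 255], [0, 0.56, -1.46, 0, 0, 0, 255], [0, 0.64, -1.98, 0, 0, 0, 255], [0, 0.67, -2.5, 0, 0, 0, 255]]
  ]
}}

```text
time_s: 20.35
eef_pos: [0.4946, -0.0238, 0.1066]
tcp_rot: [[-0.998, -0.064, 0.001], [-0.064, 0.998, 0.01], [-0.002, 0.01, -1.0]]
contact_force: [9.5, 2.9, -6.5]
finger_gap: 0.214
finger_force: 50.0
```

```bash
python3 -c "
from h import *
go2(.497,-.0748,.155,93.6,0)"
```

```text
t 20.35 p [ 0.4946 -0.0238  0.1066] yaw 93.67 tilt 0.6 F [ 9.5253  2.8972 -6.4548] T [ 0.3791 -1.8981 -0.0938] gap 0.214 ff 50.0 q [ 0.9282  0.7778 -1.2295  2.0281  0.8825  1.0101  0.8833]
-> cm [ 0.08 -5.05 -4.89] deg [0.56 0.1  0.06]
```

>>> {"name": "step_arm", "arguments": {
  "increments": [
    [[-0.05, -0.03, -0.46, 0, 0, 0, 255], [-0.1, -0.11, -0.92, 0, 0, 0, 255], [-0.15, -0.24, -1.43, 0, 0, 0, 255], [-0.15, -0.43, -1.91, 0, 0, 0, 255], [-0.15, -0.67, -2.38, 0, 0, 0, 255]]
  ]
}}

```text
time_s: 20.98
eef_pos: [0.495, -0.03, 0.1301]
tcp_rot: [[-0.998, -0.065, -0.002], [-0.065, 0.998, 0.01], [0.001, 0.01, -1.0]]
contact_force: [4.4, 3.3, -4.6]
finger_gap: 0.216
finger_force: 50.2
```

>>> {"name": "step_arm", "arguments": {
  "increments": [
    [[0, -0.29, -0.44, 0, 0, 0, 255], [0, -0.61, -0.85, 0, 0, 0, 255], [0, -0.98, -1.22, 0, 0, 0, 255], [0, -1.39, -1.55, 0, 0, 0, 255], [0, -1.83, -1.83, 0, 0, 0, 255]]
  ]
}}

```text
time_s: 21.6
eef_pos: [0.4961, -0.0478, 0.1486]
tcp_rot: [[-0.998, -0.065, -0.001], [-0.065, 0.998, 0.011], [0.001, 0.011, -1.0]]
contact_force: [3.1, 4.4, 0.4]
finger_gap: 0.215
finger_force: 50.7
```

>>> {"name": "step_arm", "arguments": {
  "increments": [
    [[0, -0.47, -0.24, 0, 0, 0, 255], [0, -0.95, -0.43, 0, 0, 0, 255], [0, -1.46, -0.56, 0, 0, 0, 255], [0, -1.98, -0.64, 0, 0, 0, 255], [0, -2.5, -0.67, 0, 0, 0, 255]]
  ]
}}

```text
time_s: 22.22
eef_pos: [0.4977, -0.073, 0.1558]
tcp_rot: [[-0.998, -0.065, -0.002], [-0.065, 0.998, 0.01], [0.001, 0.01, -1.0]]
contact_force: [-0.0, 2.1, 9.3]
finger_gap: 0.216
finger_force: 51.5
```

>>> {"name": "step_arm", "arguments": {
  "increments": [
    [[0, -0.52, 0.03, 0, 0, 0, 255], [0, -1.04, 0.11, 0, 0, 0, 255], [0, -1.55, 0.24, 0, 0, 0, 255], [0, -2.03, 0.43, 0, 0, 0, 255], [0, -2.5, 0.67, 0, 0, 0, 255]]
  ]
}}

```text
time_s: 22.85
eef_pos: [0.4994, -0.1, 0.1484]
tcp_rot: [[-0.998, -0.063, -0.002], [-0.063, 0.998, 0.007], [0.002, 0.007, -1.0]]
contact_force: [2.5, -0.5, 3.6]
finger_gap: 0.214
finger_force: 51.2
```

```bash
python3 -c "
from h import *
go2(.497,-.0748,.155,93.6,0)"
```

```text
t 22.85 p [ 0.4994 -0.1     0.1484] yaw 93.64 tilt 0.4 F [ 2.5318 -0.4517  3.5716] T [-0.1624 -0.4199 -0.0145] gap 0.214 ff 51.2 q [ 1.1035  0.7584 -1.2975  1.9664  0.8282  1.1009  1.076 ]
-> cm [ 0.08  2.54 -0.64] deg [ 0.41 -0.09  0.04]
```

```bash
python3 -c "
import numpy as np
for t0 in range(30,-210,-30):
    t=np.radians(t0-np.arange(6,31,6));a=np.radians(t0)
    print(t0,[[0,float(round(-5*(np.sin(x)-np.sin(a)),2)),float(round(5*(np.cos(a)-np.cos(x)),2)),0,0,0,255] for x in t])
"
```

```text
30 [[0, 0.47, -0.24, 0, 0, 0, 255], [0, 0.95, -0.43, 0, 0, 0, 255], [0, 1.46, -0.56, 0, 0, 0, 255], [0, 1.98, -0.64, 0, 0, 0, 255], [0, 2.5, -0.67, 0, 0, 0, 255]]
0 [[0, 0.52, 0.03, 0, 0, 0, 255], [0, 1.04, 0.11, 0, 0, 0, 255], [0, 1.55, 0.24, 0, 0, 0, 255], [0, 2.03, 0.43, 0, 0, 0, 255], [0, 2.5, 0.67, 0, 0, 0, 255]]
-30 [[0, 0.44, 0.29, 0, 0, 0, 255], [0, 0.85, 0.61, 0, 0, 0, 255], [0, 1.22, 0.98, 0, 0, 0, 255], [0, 1.55, 1.39, 0, 0, 0, 255], [0, 1.83, 1.83, 0, 0, 0, 255]]
-60 [[0, 0.24, 0.47, 0, 0, 0, 255], [0, 0.43, 0.95, 0, 0, 0, 255], [0, 0.56, 1.46, 0, 0, 0, 255], [0, 0.64, 1.98, 0, 0, 0, 255], [0, 0.67, 2.5, 0, 0, 0, 255]]
-90 [[0, -0.03, 0.52, 0, 0, 0, 255], [0, -0.11, 1.04, 0, 0, 0, 255], [0, -0.24, 1.55, 0, 0, 0, 255], [0, -0.43, 2.03, 0, 0, 0, 255], [0, -0.67, 2.5, 0, 0, 0, 255]]
-120 [[0, -0.29, 0.44, 0, 0, 0, 255], [0, -0.61, 0.85, 0, 0, 0, 255], [0, -0.98, 1.22, 0, 0, 0, 255], [0, -1.39, 1.55, 0, 0, 0, 255], [0, -1.83, 1.83, 0, 0, 0, 255]]
-150 [[0, -0.47, 0.24, 0, 0, 0, 255], [0, -0.95, 0.43, 0, 0, 0, 255], [0, -1.46, 0.56, 0, 0, 0, 255], [0, -1.98, 0.64, 0, 0, 0, 255], [0, -2.5, 0.67, 0, 0, 0, 255]]
-180 [[0, -0.52, -0.03, 0, 0, 0, 255], [0, -1.04, -0.11, 0, 0, 0, 255], [0, -1.55, -0.24, 0, 0, 0, 255], [0, -2.03, -0.43, 0, 0, 0, 255], [0, -2.5, -0.67, 0, 0, 0, 255]]
```

>>> {"name": "step_arm", "arguments": {
  "increments": [
    [[0, 0.47, -0.24, 0, 0, 0, 255], [0, 0.95, -0.43, 0, 0, 0, 255], [0, 1.46, -0.56, 0, 0, 0, 255], [0, 1.98, -0.64, 0, 0, 0, 255], [0, 2.5, -0.67, 0, 0, 0, 255]]
  ]
}}

```text
time_s: 23.48
eef_pos: [0.498, -0.078, 0.1556]
tcp_rot: [[-0.998, -0.061, -0.002], [-0.061, 0.998, 0.002], [0.002, 0.002, -1.0]]
contact_force: [0.1, -8.0, 10.7]
finger_gap: 0.217
finger_force: 51.7
```

>>> {"name": "step_arm", "arguments": {
  "increments": [
    [[0, 0.52, 0.03, 0, 0, 0, 255], [0, 1.04, 0.11, 0, 0, 0, 255], [0, 1.55, 0.24, 0, 0, 0, 255], [0, 2.03, 0.43, 0, 0, 0, 255], [0, 2.5, 0.67, 0, 0, 0, 255]]
  ]
}}

```text
time_s: 24.1
eef_pos: [0.4963, -0.0494, 0.1494]
tcp_rot: [[-0.998, -0.064, -0.002], [-0.064, 0.998, 0.007], [0.001, 0.007, -1.0]]
contact_force: [-0.5, 0.1, 10.4]
finger_gap: 0.214
finger_force: 51.7
```

>>> {"name": "step_arm", "arguments": {
  "increments": [
    [[0, 0.44, 0.29, 0, 0, 0, 255], [0, 0.85, 0.61, 0, 0, 0, 255], [0, 1.22, 0.98, 0, 0, 0, 255], [0, 1.55, 1.39, 0, 0, 0, 255], [0, 1.83, 1.83, 0, 0, 0, 255]]
  ]
}}

```text
time_s: 24.72
eef_pos: [0.4951, -0.0304, 0.1307]
tcp_rot: [[-0.998, -0.064, -0.001], [-0.064, 0.998, 0.008], [0.001, 0.008, -1.0]]
contact_force: [1.5, 1.3, 5.6]
finger_gap: 0.213
finger_force: 51.2
```

>>> {"name": "step_arm", "arguments": {
  "increments": [
    [[0, 0.24, 0.47, 0, 0, 0, 255], [0, 0.43, 0.95, 0, 0, 0, 255], [0, 0.56, 1.46, 0, 0, 0, 255], [0, 0.64, 1.98, 0, 0, 0, 255], [0, 0.67, 2.5, 0, 0, 0, 255]]
  ]
}}

```text
time_s: 25.35
eef_pos: [0.4947, -0.0239, 0.1054]
tcp_rot: [[-0.998, -0.064, -0.001], [-0.064, 0.998, 0.008], [0.001, 0.008, -1.0]]
contact_force: [1.7, 3.8, 3.6]
finger_gap: 0.216
finger_force: 51.0
```

```bash
python3 -c "
from h import *
go2(.497,-.0748,.155,93.6,0)"
```

```text
t 25.35 p [ 0.4947 -0.0239  0.1054] yaw 93.67 tilt 0.5 F [1.7075 3.8234 3.6288] T [ 0.8209 -0.3428 -0.0798] gap 0.216 ff 51.0 q [ 0.9241  0.7799 -1.2259  2.0265  0.8837  1.0118  0.8822]
-> cm [ 0.1  -5.05 -5.  ] deg [ 0.48 -0.05  0.07]
```

>>> {"name": "step_arm", "arguments": {
  "increments": [
    [[0, -0.03, 0.52, 0, 0, 0, 255], [0, -0.11, 1.04, 0, 0, 0, 255], [0, -0.24, 1.55, 0, 0, 0, 255], [0, -0.43, 2.03, 0, 0, 0, 255], [0, -0.67, 2.5, 0, 0, 0, 255]]
  ]
}}

```text
time_s: 25.98
eef_pos: [0.4951, -0.031, 0.0802]
tcp_rot: [[-0.998, -0.064, -0.001], [-0.064, 0.998, 0.008], [0.001, 0.008, -1.0]]
contact_force: [1.5, 4.2, -0.1]
finger_gap: 0.215
finger_force: 50.7
```

>>> {"name": "step_arm", "arguments": {
  "increments": [
    [[0, -0.29, 0.44, 0, 0, 0, 255], [0, -0.61, 0.85, 0, 0, 0, 255], [0, -0.98, 1.22, 0, 0, 0, 255], [0, -1.39, 1.55, 0, 0, 0, 255], [0, -1.83, 1.83, 0, 0, 0, 255]]
  ]
}}

```text
time_s: 26.6
eef_pos: [0.4963, -0.0499, 0.0621]
tcp_rot: [[-0.998, -0.063, -0.002], [-0.063, 0.998, 0.007], [0.001, 0.007, -1.0]]
contact_force: [-0.3, 2.4, -0.5]
finger_gap: 0.218
finger_force: 50.7
```

>>> {"name": "step_arm", "arguments": {
  "increments": [
    [[0, -0.47, 0.24, 0, 0, 0, 255], [0, -0.95, 0.43, 0, 0, 0, 255], [0, -1.46, 0.56, 0, 0, 0, 255], [0, -1.98, 0.64, 0, 0, 0, 255], [0, -2.5, 0.67, 0, 0, 0, 255]]
  ]
}}

```text
time_s: 27.22
eef_pos: [0.4979, -0.0741, 0.0558]
tcp_rot: [[-0.998, -0.064, -0.001], [-0.064, 0.998, 0.007], [0.001, 0.008, -1.0]]
contact_force: [-3.9, 3.0, 9.1]
finger_gap: 0.212
finger_force: 51.5
```

>>> {"name": "step_arm", "arguments": {
  "increments": [
    [[0, -0.52, -0.03, 0, 0, 0, 255], [0, -1.04, -0.11, 0, 0, 0, 255], [0, -1.55, -0.24, 0, 0, 0, 255], [0, -2.03, -0.43, 0, 0, 0, 255], [0, -2.5, -0.67, 0, 0, 0, 255]]
  ]
}}

```text
time_s: 27.85
eef_pos: [0.4993, -0.0979, 0.0621]
tcp_rot: [[-0.998, -0.065, -0.001], [-0.065, 0.998, 0.009], [0.001, 0.009, -1.0]]
contact_force: [-2.6, 5.6, 3.2]
finger_gap: 0.216
finger_force: 51.0
```

>>> {"name": "step_arm", "arguments": {
  "increments": [
    [[0, -0.44, -0.29, 0, 0, 0, 255], [0, -0.85, -0.61, 0, 0, 0, 255], [0, -1.22, -0.98, 0, 0, 0, 255], [0, -1.55, -1.39, 0, 0, 0, 255], [0, -1.83, -1.83, 0, 0, 0, 255]]
  ]
}}

```text
time_s: 28.48
eef_pos: [0.5005, -0.1164, 0.0798]
tcp_rot: [[-0.998, -0.064, -0.002], [-0.064, 0.998, 0.01], [0.001, 0.01, -1.0]]
contact_force: [0.9, 5.4, -2.1]
finger_gap: 0.217
finger_force: 50.5
```

>>> {"name": "step_arm", "arguments": {
  "increments": [
    [[0, -0.24, -0.47, 0, 0, 0, 255], [0, -0.43, -0.95, 0, 0, 0, 255], [0, -0.56, -1.46, 0, 0, 0, 255], [0, -0.64, -1.98, 0, 0, 0, 255], [0, -0.67, -2.5, 0, 0, 0, 255]]
  ]
}}

```text
time_s: 29.1
eef_pos: [0.5009, -0.1238, 0.1048]
tcp_rot: [[-0.998, -0.064, -0.002], [-0.064, 0.998, 0.009], [0.001, 0.009, -1.0]]
contact_force: [0.2, 5.4, -6.6]
finger_gap: 0.216
finger_force: 50.1
```

>>> {"name": "step_arm", "arguments": {
  "increments": [
    [[0, 0.03, -0.52, 0, 0, 0, 255], [0, 0.11, -1.04, 0, 0, 0, 255], [0, 0.24, -1.55, 0, 0, 0, 255], [0, 0.43, -2.03, 0, 0, 0, 255], [0, 0.67, -2.5, 0, 0, 0, 255]]
  ]
}}

```text
time_s: 29.72
eef_pos: [0.5005, -0.1177, 0.1299]
tcp_rot: [[-0.998, -0.063, -0.002], [-0.063, 0.998, 0.008], [0.001, 0.008, -1.0]]
contact_force: [1.2, 4.7, -11.9]
finger_gap: 0.213
finger_force: 49.7
```

>>> {"name": "step_arm", "arguments": {
  "increments": [
    [[0, 0.29, -0.44, 0, 0, 0, 255], [0, 0.61, -0.85, 0, 0, 0, 255], [0, 0.98, -1.22, 0, 0, 0, 255], [0, 1.39, -1.55, 0, 0, 0, 255], [0, 1.83, -1.83, 0, 0, 0, 255]]
  ]
}}

```text
time_s: 30.35
eef_pos: [0.4995, -0.1004, 0.1485]
tcp_rot: [[-0.998, -0.063, -0.002], [-0.063, 0.998, 0.006], [0.001, 0.006, -1.0]]
contact_force: [0.7, -0.8, -14.6]
finger_gap: 0.214
finger_force: 49.4
```

```bash
cat > fit.py <<'E'
import numpy as np
cw=[(-.1004,.1482,-.3,4.2),(-.1181,.1289,-1.7,2.7),(-.1236,.1037,1.3,1.5),(-.116,.0791,3.1,5.9),(-.0975,.0617,2.2,15.1),(-.0771,.0562,-6.7,-5),(-.05,.0622,-1,-13),(-.0304,.0813,2.2,-9.5),(-.0238,.1066,2.9,-6.5),(-.03,.1301,3.3,-4.6),(-.0478,.1486,4.4,.4),(-.073,.1558,2.1,9.3),(-.1,.1484,-.5,3.6)]
cc=[(-.078,.1556,-8,10.7),(-.0494,.1494,.1,10.4),(-.0304,.1307,1.3,5.6),(-.0239,.1054,3.8,3.6),(-.031,.0802,4.2,-.1),(-.0499,.0621,2.4,-.5),(-.0741,.0558,3,9.1),(-.0979,.0621,5.6,3.2),(-.1164,.0798,5.4,-2.1),(-.1238,.1048,5.4,-6.6),(-.1177,.1299,4.7,-11.9),(-.1004,.1485,-.8,-14.6)]
D=np.array([r+(1,) for r in cw]+[r+(-1,) for r in cc])
A=np.c_[D[:,:2]*2,np.ones(len(D))];c=np.linalg.lstsq(A,(D[:,:2]**2).sum(1),rcond=None)[0]
yc,zc=c[:2];print('centre',yc,zc,np.sqrt(c[2]+yc**2+zc**2))
th=np.arctan2(-(D[:,0]-yc),D[:,1]-zc);ft=-D[:,2]*np.cos(th)-D[:,3]*np.sin(th)
s=D[:,4]
def fit(k,lab):
    M=np.c_[s,np.sin(th),np.cos(th)][k]; 
    if abs(s[k].sum())<k.sum(): M=np.c_[M,np.ones(k.sum())]
    p=np.linalg.lstsq(M,ft[k],rcond=None)[0];r=ft[k]-M@p
    # ft=-A sin(th-h)
    print(lab,p,'A',np.hypot(p[1],p[2]),'heavy-down theta',np.degrees(np.arctan2(p[2],-p[1])),'rms',r.std());return r
fit(s>0,'cw');fit(s<0,'ccw');r=fit(s!=0,'all')
print(np.c_[np.degrees(th),s,ft,r].round(1))
k=abs(r)<1.2;fit(k,'trim')
E
python3 fit.py
```

```text
centre -0.07383008857254028 0.1059126347096956 0.04995841746156953
cw [-4.30310909  2.29886177  1.99693814] A 3.0450824891504125 heavy-down theta 139.02033383373626 rms 0.3122997638304804
ccw [-4.8481633   1.8852355   2.30052336] A 2.974310109764703 heavy-down theta 129.3339720453028 rms 0.48507910171876223
all [-4.57302192  2.09523702  2.14392238  0.2710661 ] A 2.9977360390726115 heavy-down theta 134.3420056823969 rms 0.4421395740862994
[[ 3.210e+01  1.000e+00 -2.000e+00 -6.000e-01]
 [ 6.260e+01  1.000e+00 -1.600e+00 -2.000e-01]
 [ 9.250e+01  1.000e+00 -1.400e+00  9.000e-01]
 [ 1.224e+02  1.000e+00 -3.300e+00  4.000e-01]
 [ 1.518e+02  1.000e+00 -5.200e+00  0.000e+00]
 [ 1.762e+02  1.000e+00 -6.400e+00 -1.000e-01]
 [-1.514e+02  1.000e+00 -7.100e+00  1.000e-01]
 [-1.195e+02  1.000e+00 -7.200e+00  0.000e+00]
 [-8.920e+01  1.000e+00 -6.500e+00 -2.000e-01]
 [-6.110e+01  1.000e+00 -5.600e+00 -5.000e-01]
 [-3.140e+01  1.000e+00 -3.500e+00  0.000e+00]
 [-1.000e+00  1.000e+00 -1.900e+00  2.000e-01]
 [ 3.160e+01  1.000e+00 -1.500e+00 -1.000e-01]
 [ 4.800e+00 -1.000e+00  7.100e+00 -1.000e-01]
 [-2.930e+01 -1.000e+00  5.000e+00 -7.000e-01]
 [-6.030e+01 -1.000e+00  4.200e+00  1.000e-01]
 [-9.060e+01 -1.000e+00  3.600e+00  9.000e-01]
 [-1.210e+02 -1.000e+00  2.100e+00  1.000e-01]
 [-1.514e+02 -1.000e+00  1.900e+00 -1.000e-01]
 [ 1.797e+02 -1.000e+00  3.000e+00  2.000e-01]
 [ 1.512e+02 -1.000e+00  3.400e+00 -6.000e-01]
 [ 1.215e+02 -1.000e+00  4.600e+00 -9.000e-01]
 [ 9.130e+01 -1.000e+00  6.700e+00 -2.000e-01]
 [ 6.130e+01 -1.000e+00  8.200e+00  5.000e-01]
 [ 3.200e+01 -1.000e+00  8.400e+00  6.000e-01]]
trim [-4.57302192  2.09523702  2.14392238  0.2710661 ] A 2.9977360390726115 heavy-down theta 134.3420056823969 rms 0.4421395740862994
```

>>> {"name": "step_arm", "arguments": {
  "increments": [
    [[0, -0.44, 0.35, 0, 0, 0, 255], [0, -0.85, 0.71, 0, 0, 0, 255], [0, -1.22, 1.13, 0, 0, 0, 255], [0, -1.55, 1.54, 0, 0, 0, 255], [0, -1.83, 1.98, 0, 0, 0, 255]]
  ]
}}

```text
time_s: 30.98
eef_pos: [0.5006, -0.1178, 0.1296]
tcp_rot: [[-0.998, -0.063, -0.002], [-0.063, 0.998, 0.006], [0.002, 0.007, -1.0]]
contact_force: [-4.4, 2.2, 1.3]
finger_gap: 0.215
finger_force: 50.8
```

>>> {"name": "step_arm", "arguments": {
  "increments": [
    [[0, -0.24, 0.47, 0, 0, 0, 255], [0, -0.43, 0.95, 0, 0, 0, 255], [0, -0.56, 1.46, 0, 0, 0, 255], [0, -0.64, 1.98, 0, 0, 0, 255], [0, -0.67, 2.5, 0, 0, 0, 255]]
  ]
}}

```text
time_s: 31.6
eef_pos: [0.501, -0.1237, 0.1046]
tcp_rot: [[-0.998, -0.064, -0.002], [-0.064, 0.998, 0.007], [0.002, 0.007, -1.0]]
contact_force: [-5.9, 3.4, 3.4]
finger_gap: 0.216
finger_force: 50.9
```

>>> {"name": "step_arm", "arguments": {
  "increments": [
    [[0, 0.03, 0.52, 0, 0, 0, 255], [0, 0.11, 1.04, 0, 0, 0, 255], [0, 0.24, 1.55, 0, 0, 0, 255], [0, 0.43, 2.03, 0, 0, 0, 255], [0, 0.67, 2.5, 0, 0, 0, 255]]
  ]
}}

```text
time_s: 32.22
eef_pos: [0.5006, -0.1166, 0.08]
tcp_rot: [[-0.998, -0.064, -0.002], [-0.064, 0.998, 0.007], [0.002, 0.007, -1.0]]
contact_force: [-7.9, 2.8, 7.9]
finger_gap: 0.215
finger_force: 51.4
```

```bash
cat > ang.py <<'E'
from h import *
s=robot.observe();p=s['eef_pos'];F=s['contact_force']
th=np.arctan2(-(p[1]+.0738),p[2]-.1059);print(s['time_s'],p,F,'theta',np.degrees(th),'ft',-F[1]*np.cos(th)-F[2]*np.sin(th),'fr',-F[1]*np.sin(th)+F[2]*np.cos(th),s['finger_gap'],s['finger_force'],np.abs(s['qd']).max())
E
python3 ang.py
```

```text
32.225 [ 0.5006 -0.1166  0.08  ] [-7.8612  2.8086  7.917 ] theta 121.14441898074038 ft -5.323280310147835 fr -6.498368342679173 0.2145290303104983 51.37331306934357 0.08058769820928056
```

>>> {"name": "step_arm", "arguments": {
  "increments": [
    [[0.06, 0.29, 0.4, 0, 0, 0, 255], [0.12, 0.61, 0.75, 0, 0, 0, 255], [0.12, 0.98, 1.12, 0, 0, 0, 255], [0.12, 1.39, 1.45, 0, 0, 0, 255], [0.12, 1.83, 1.73, 0, 0, 0, 255]]
  ]
}}

```text
time_s: 32.85
eef_pos: [0.4995, -0.1001, 0.0634]
tcp_rot: [[-0.998, -0.063, 0.0], [-0.063, 0.998, 0.004], [-0.0, 0.004, -1.0]]
contact_force: [-4.6, -0.2, 9.4]
finger_gap: 0.22
finger_force: 51.5
```

>>> {"name": "step_arm", "arguments": {
  "increments": [
    [[0, 0.47, 0.24, 0, 0, 0, 255], [0, 0.95, 0.43, 0, 0, 0, 255], [0, 1.46, 0.56, 0, 0, 0, 255], [0, 1.98, 0.64, 0, 0, 0, 255], [0, 2.5, 0.67, 0, 0, 0, 255]]
  ]
}}

```text
time_s: 33.48
eef_pos: [0.4981, -0.0778, 0.0561]
tcp_rot: [[-0.998, -0.061, -0.0], [-0.061, 0.998, 0.001], [0.0, 0.001, -1.0]]
contact_force: [-2.8, -6.5, 0.6]
finger_gap: 0.216
finger_force: 50.8
```

>>> {"name": "step_arm", "arguments": {
  "increments": [
    [[0, 0.52, -0.03, 0, 0, 0, 255], [0, 1.04, -0.11, 0, 0, 0, 255], [0, 1.55, -0.24, 0, 0, 0, 255], [0, 2.03, -0.43, 0, 0, 0, 255], [0, 2.5, -0.67, 0, 0, 0, 255]]
  ]
}}

```text
time_s: 34.1
eef_pos: [0.4963, -0.0496, 0.0623]
tcp_rot: [[-0.998, -0.063, 0.0], [-0.063, 0.998, 0.007], [-0.001, 0.007, -1.0]]
contact_force: [2.6, -3.0, -8.7]
finger_gap: 0.217
finger_force: 49.9
```

>>> {"name": "step_arm", "arguments": {
  "increments": [
    [[0, 0.44, -0.29, 0, 0, 0, 255], [0, 0.85, -0.61, 0, 0, 0, 255], [0, 1.22, -0.98, 0, 0, 0, 255], [0, 1.55, -1.39, 0, 0, 0, 255], [0, 1.83, -1.83, 0, 0, 0, 255]]
  ]
}}

```text
time_s: 34.72
eef_pos: [0.4951, -0.0304, 0.0811]
tcp_rot: [[-0.998, -0.064, 0.001], [-0.064, 0.998, 0.008], [-0.001, 0.008, -1.0]]
contact_force: [4.9, -1.1, -6.8]
finger_gap: 0.217
finger_force: 50.1
```

>>> {"name": "step_arm", "arguments": {
  "increments": [
    [[0, 0.24, -0.47, 0, 0, 0, 255], [0, 0.43, -0.95, 0, 0, 0, 255], [0, 0.56, -1.46, 0, 0, 0, 255], [0, 0.64, -1.98, 0, 0, 0, 255], [0, 0.67, -2.5, 0, 0, 0, 255]]
  ]
}}

```text
time_s: 35.35
eef_pos: [0.4946, -0.0238, 0.1063]
tcp_rot: [[-0.998, -0.064, 0.001], [-0.064, 0.998, 0.008], [-0.002, 0.008, -1.0]]
contact_force: [4.6, -2.8, -5.9]
finger_gap: 0.218
finger_force: 50.1
```

>>> {"name": "step_arm", "arguments": {
  "increments": [
    [[0, -0.03, -0.52, 0, 0, 0, 255], [0, -0.11, -1.04, 0, 0, 0, 255], [0, -0.24, -1.55, 0, 0, 0, 255], [0, -0.43, -2.03, 0, 0, 0, 255], [0, -0.67, -2.5, 0, 0, 0, 255]]
  ]
}}

```text
time_s: 35.98
eef_pos: [0.4951, -0.0305, 0.1312]
tcp_rot: [[-0.998, -0.064, 0.001], [-0.064, 0.998, 0.008], [-0.002, 0.008, -1.0]]
contact_force: [5.9, -1.1, -6.6]
finger_gap: 0.214
finger_force: 50.1
```

```bash
python3 ang.py
```

```text
35.975 [ 0.4951 -0.0305  0.1312] [ 5.9074 -1.0609 -6.5844] theta -59.67279951637659 ft -5.147662860256803 fr -4.240420977722538 0.21392464790600194 50.08943796157837 0.08281754926251413
```

Continue clockwise past the top to 120°, then reverse.

>>> {"name": "step_arm", "arguments": {
  "increments": [
    [[0, -0.29, -0.44, 0, 0, 0, 255], [0, -0.61, -0.85, 0, 0, 0, 255], [0, -0.98, -1.22, 0, 0, 0, 255], [0, -1.39, -1.55, 0, 0, 0, 255], [0, -1.83, -1.83, 0, 0, 0, 255]]
  ]
}}

```text
time_s: 36.6
eef_pos: [0.4962, -0.0485, 0.1493]
tcp_rot: [[-0.998, -0.065, 0.001], [-0.065, 0.998, 0.009], [-0.002, 0.009, -1.0]]
contact_force: [5.2, 0.5, -7.3]
finger_gap: 0.215
finger_force: 50.0
```

>>> {"name": "step_arm", "arguments": {
  "increments": [
    [[0, -0.47, -0.24, 0, 0, 0, 255], [0, -0.95, -0.43, 0, 0, 0, 255], [0, -1.46, -0.56, 0, 0, 0, 255], [0, -1.98, -0.64, 0, 0, 0, 255], [0, -2.5, -0.67, 0, 0, 0, 255]]
  ]
}}

```text
time_s: 37.22
eef_pos: [0.4977, -0.0737, 0.156]
tcp_rot: [[-0.998, -0.065, 0.001], [-0.065, 0.998, 0.009], [-0.001, 0.009, -1.0]]
contact_force: [4.5, 2.9, -0.1]
finger_gap: 0.214
finger_force: 50.7
```

>>> {"name": "step_arm", "arguments": {
  "increments": [
    [[0, -0.52, 0.03, 0, 0, 0, 255], [0, -1.04, 0.11, 0, 0, 0, 255], [0, -1.55, 0.24, 0, 0, 0, 255], [0, -2.03, 0.43, 0, 0, 0, 255], [0, -2.5, 0.67, 0, 0, 0, 255]]
  ]
}}

```text
time_s: 37.85
eef_pos: [0.4994, -0.1004, 0.1482]
tcp_rot: [[-0.998, -0.063, 0.0], [-0.063, 0.998, 0.007], [-0.001, 0.007, -1.0]]
contact_force: [6.6, 0.6, 2.6]
finger_gap: 0.215
finger_force: 50.9
```

>>> {"name": "step_arm", "arguments": {
  "increments": [
    [[0, -0.44, 0.29, 0, 0, 0, 255], [0, -0.85, 0.61, 0, 0, 0, 255], [0, -1.22, 0.98, 0, 0, 0, 255], [0, -1.55, 1.39, 0, 0, 0, 255], [0, -1.83, 1.83, 0, 0, 0, 255]]
  ]
}}

```text
time_s: 38.48
eef_pos: [0.5005, -0.1178, 0.1295]
tcp_rot: [[-0.998, -0.064, 0.0], [-0.064, 0.998, 0.008], [-0.001, 0.008, -1.0]]
contact_force: [6.1, 2.9, 0.5]
finger_gap: 0.214
finger_force: 50.9
```

>>> {"name": "step_arm", "arguments": {
  "increments": [
    [[0, -0.24, 0.47, 0, 0, 0, 255], [0, -0.43, 0.95, 0, 0, 0, 255], [0, -0.56, 1.46, 0, 0, 0, 255], [0, -0.64, 1.98, 0, 0, 0, 255], [0, -0.67, 2.5, 0, 0, 0, 255]]
  ]
}}

```text
time_s: 39.1
eef_pos: [0.5008, -0.1237, 0.1045]
tcp_rot: [[-0.998, -0.064, 0.0], [-0.064, 0.998, 0.009], [-0.001, 0.009, -1.0]]
contact_force: [5.4, 3.7, 2.5]
finger_gap: 0.217
finger_force: 51.0
```

>>> {"name": "step_arm", "arguments": {
  "increments": [
    [[0, 0.03, 0.52, 0, 0, 0, 255], [0, 0.11, 1.04, 0, 0, 0, 255], [0, 0.24, 1.55, 0, 0, 0, 255], [0, 0.43, 2.03, 0, 0, 0, 255], [0, 0.67, 2.5, 0, 0, 0, 255]]
  ]
}}

```text
time_s: 39.72
eef_pos: [0.5004, -0.1165, 0.0799]
tcp_rot: [[-0.998, -0.064, 0.001], [-0.064, 0.998, 0.009], [-0.001, 0.009, -1.0]]
contact_force: [4.9, 4.1, 7.0]
finger_gap: 0.217
finger_force: 51.4
```

>>> {"name": "step_arm", "arguments": {
  "increments": [
    [[0, 0.29, 0.44, 0, 0, 0, 255], [0, 0.61, 0.85, 0, 0, 0, 255], [0, 0.98, 1.22, 0, 0, 0, 255], [0, 1.39, 1.55, 0, 0, 0, 255], [0, 1.83, 1.83, 0, 0, 0, 255]]
  ]
}}

```text
time_s: 40.35
eef_pos: [0.4993, -0.0986, 0.0624]
tcp_rot: [[-0.998, -0.064, 0.001], [-0.064, 0.998, 0.007], [-0.001, 0.007, -1.0]]
contact_force: [2.6, 1.7, 14.4]
finger_gap: 0.215
finger_force: 52.0
```

```bash
python3 ang.py
```

```text
40.35 [ 0.4993 -0.0986  0.0624] [ 2.581   1.7269 14.3921] theta 150.283607372683 ft -5.634456864948439 fr -13.355447445458656 0.2148782356522727 52.00955271720886 0.09930749801172394
```

>>> {"name": "step_arm", "arguments": {
  "increments": [
    [[0, -0.44, -0.34, 0, 0, 0, 255], [0, -0.85, -0.71, 0, 0, 0, 255], [0, -1.22, -1.08, 0, 0, 0, 255], [0, -1.55, -1.49, 0, 0, 0, 255], [0, -1.83, -1.93, 0, 0, 0, 255]]
  ]
}}

```text
time_s: 40.98
eef_pos: [0.5004, -0.1166, 0.0804]
tcp_rot: [[-0.998, -0.064, 0.001], [-0.064, 0.998, 0.01], [-0.001, 0.01, -1.0]]
contact_force: [7.5, 4.0, -4.8]
finger_gap: 0.216
finger_force: 50.5
```

>>> {"name": "step_arm", "arguments": {
  "increments": [
    [[0, -0.24, -0.47, 0, 0, 0, 255], [0, -0.43, -0.95, 0, 0, 0, 255], [0, -0.56, -1.46, 0, 0, 0, 255], [0, -0.64, -1.98, 0, 0, 0, 255], [0, -0.67, -2.5, 0, 0, 0, 255]]
  ]
}}

```text
time_s: 41.6
eef_pos: [0.5008, -0.1237, 0.1051]
tcp_rot: [[-0.998, -0.064, 0.001], [-0.064, 0.998, 0.01], [-0.001, 0.01, -1.0]]
contact_force: [8.4, 4.1, -6.1]
finger_gap: 0.218
finger_force: 50.3
```

>>> {"name": "step_arm", "arguments": {
  "increments": [
    [[0, 0.03, -0.52, 0, 0, 0, 255], [0, 0.11, -1.04, 0, 0, 0, 255], [0, 0.24, -1.55, 0, 0, 0, 255], [0, 0.43, -2.03, 0, 0, 0, 255], [0, 0.67, -2.5, 0, 0, 0, 255]]
  ]
}}

```text
time_s: 42.22
eef_pos: [0.5004, -0.1177, 0.1298]
tcp_rot: [[-0.998, -0.064, 0.001], [-0.064, 0.998, 0.009], [-0.001, 0.009, -1.0]]
contact_force: [10.0, 2.9, -10.1]
finger_gap: 0.217
finger_force: 50.1
```

>>> {"name": "step_arm", "arguments": {
  "increments": [
    [[0, 0.29, -0.44, 0, 0, 0, 255], [0, 0.61, -0.85, 0, 0, 0, 255], [0, 0.98, -1.22, 0, 0, 0, 255], [0, 1.39, -1.55, 0, 0, 0, 255], [0, 1.83, -1.83, 0, 0, 0, 255]]
  ]
}}

```text
time_s: 42.85
eef_pos: [0.4994, -0.1011, 0.1479]
tcp_rot: [[-0.998, -0.062, 0.0], [-0.062, 0.998, 0.007], [-0.001, 0.007, -1.0]]
contact_force: [11.1, -1.6, -11.9]
finger_gap: 0.214
finger_force: 49.8
```

>>> {"name": "step_arm", "arguments": {
  "increments": [
    [[0, 0.47, -0.24, 0, 0, 0, 255], [0, 0.95, -0.43, 0, 0, 0, 255], [0, 1.46, -0.56, 0, 0, 0, 255], [0, 1.98, -0.64, 0, 0, 0, 255], [0, 2.5, -0.67, 0, 0, 0, 255]]
  ]
}}

```text
time_s: 43.48
eef_pos: [0.498, -0.0786, 0.1557]
tcp_rot: [[-0.998, -0.06, -0.0], [-0.06, 0.998, 0.003], [-0.0, 0.003, -1.0]]
contact_force: [6.3, -6.5, 1.8]
finger_gap: 0.214
finger_force: 51.0
```

>>> {"name": "step_arm", "arguments": {
  "increments": [
    [[0, 0.52, 0.03, 0, 0, 0, 255], [0, 1.04, 0.11, 0, 0, 0, 255], [0, 1.55, 0.24, 0, 0, 0, 255], [0, 2.03, 0.43, 0, 0, 0, 255], [0, 2.5, 0.67, 0, 0, 0, 255]]
  ]
}}

```text
time_s: 44.1
eef_pos: [0.4963, -0.0509, 0.1502]
tcp_rot: [[-0.998, -0.062, 0.0], [-0.062, 0.998, 0.006], [-0.001, 0.005, -1.0]]
contact_force: [4.8, -0.5, 10.1]
finger_gap: 0.212
finger_force: 51.7
```

```bash
python3 ang.py
```

```text
44.1 [ 0.4963 -0.0509  0.1502] [ 4.8416 -0.5393 10.1487] theta -27.263765830417363 ft 5.128397645736728 fr 8.774202434978688 0.21154052275801738 51.7106169462204 0.0924002099934866
```

>>> {"name": "step_arm", "arguments": {
  "increments": [
    [[0, 0.44, 0.29, 0, 0, 0, 255], [0, 0.85, 0.61, 0, 0, 0, 255], [0, 1.22, 0.98, 0, 0, 0, 255], [0, 1.55, 1.39, 0, 0, 0, 255], [0, 1.83, 1.83, 0, 0, 0, 255]]
  ]
}}

```text
time_s: 44.72
eef_pos: [0.4951, -0.0311, 0.1318]
tcp_rot: [[-0.998, -0.064, 0.001], [-0.063, 0.998, 0.008], [-0.001, 0.008, -1.0]]
contact_force: [3.7, 2.2, 5.0]
finger_gap: 0.217
finger_force: 51.4
```

>>> {"name": "step_arm", "arguments": {
  "increments": [
    [[0, 0.24, 0.47, 0, 0, 0, 255], [0, 0.43, 0.95, 0, 0, 0, 255], [0, 0.56, 1.46, 0, 0, 0, 255], [0, 0.64, 1.98, 0, 0, 0, 255], [0, 0.67, 2.5, 0, 0, 0, 255]]
  ]
}}

```text
time_s: 45.35
eef_pos: [0.4947, -0.0239, 0.1065]
tcp_rot: [[-0.998, -0.064, 0.001], [-0.064, 0.998, 0.009], [-0.001, 0.009, -1.0]]
contact_force: [6.0, 3.3, 3.1]
finger_gap: 0.217
finger_force: 51.1
```

>>> {"name": "step_arm", "arguments": {
  "increments": [
    [[0, -0.03, 0.52, 0, 0, 0, 255], [0, -0.11, 1.04, 0, 0, 0, 255], [0, -0.24, 1.55, 0, 0, 0, 255], [0, -0.43, 2.03, 0, 0, 0, 255], [0, -0.67, 2.5, 0, 0, 0, 255]]
  ]
}}

```text
time_s: 45.98
eef_pos: [0.495, -0.0304, 0.0812]
tcp_rot: [[-0.998, -0.064, 0.001], [-0.064, 0.998, 0.009], [-0.001, 0.009, -1.0]]
contact_force: [6.2, 3.7, -0.1]
finger_gap: 0.215
finger_force: 50.9
```

>>> {"name": "step_arm", "arguments": {
  "increments": [
    [[0, -0.29, 0.44, 0, 0, 0, 255], [0, -0.61, 0.85, 0, 0, 0, 255], [0, -0.98, 1.22, 0, 0, 0, 255], [0, -1.39, 1.55, 0, 0, 0, 255], [0, -1.83, 1.83, 0, 0, 0, 255]]
  ]
}}

```text
time_s: 46.6
eef_pos: [0.4962, -0.0489, 0.0626]
tcp_rot: [[-0.998, -0.064, 0.001], [-0.064, 0.998, 0.009], [-0.001, 0.009, -1.0]]
contact_force: [5.9, 3.0, -0.1]
finger_gap: 0.219
finger_force: 50.8
```

>>> {"name": "step_arm", "arguments": {
  "increments": [
    [[0, -0.47, 0.24, 0, 0, 0, 255], [0, -0.95, 0.43, 0, 0, 0, 255], [0, -1.46, 0.56, 0, 0, 0, 255], [0, -1.98, 0.64, 0, 0, 0, 255], [0, -2.5, 0.67, 0, 0, 0, 255]]
  ]
}}

```text
time_s: 47.22
eef_pos: [0.4978, -0.074, 0.0559]
tcp_rot: [[-0.998, -0.064, 0.001], [-0.064, 0.998, 0.009], [-0.001, 0.009, -1.0]]
contact_force: [5.4, 2.1, 2.6]
finger_gap: 0.214
finger_force: 51.0
```

>>> {"name": "step_arm", "arguments": {
  "increments": [
    [[0, -0.52, -0.03, 0, 0, 0, 255], [0, -1.04, -0.11, 0, 0, 0, 255], [0, -1.55, -0.24, 0, 0, 0, 255], [0, -2.03, -0.43, 0, 0, 0, 255], [0, -2.5, -0.67, 0, 0, 0, 255]]
  ]
}}

```text
time_s: 47.85
eef_pos: [0.4992, -0.0983, 0.0624]
tcp_rot: [[-0.998, -0.064, 0.001], [-0.064, 0.998, 0.01], [-0.001, 0.01, -1.0]]
contact_force: [6.7, 4.3, -0.2]
finger_gap: 0.215
finger_force: 50.8
```

```bash
python3 ang.py
```

```text
47.85 [ 0.4992 -0.0983  0.0624] [ 6.6883  4.2679 -0.1523] theta 150.60521119305727 ft 3.7932284556452243 fr -1.9620748645443864 0.21489511374269385 50.81541895866394 0.10059769539313848
```

```bash
python3 - <<'E'
s=open('fit.py').read()
cw2="(-.1178,.1296,2.2,1.3),(-.1237,.1046,3.4,3.4),(-.1166,.08,2.8,7.9),(-.1001,.0634,-.2,9.4),(-.0778,.0561,-6.5,.6),(-.0496,.0623,-3,-8.7),(-.0304,.0811,-1.1,-6.8),(-.0238,.1063,-2.8,-5.9),(-.0305,.1312,-1.1,-6.6),(-.0485,.1493,.5,-7.3),(-.0737,.156,2.9,-.1),(-.1004,.1482,.6,2.6),(-.1178,.1295,2.9,.5),(-.1237,.1045,3.7,2.5),(-.1165,.0799,4.1,7),(-.0986,.0624,1.7,14.4)"
cc2="(-.1166,.0804,4,-4.8),(-.1237,.1051,4.1,-6.1),(-.1177,.1298,2.9,-10.1),(-.1011,.1479,-1.6,-11.9),(-.0786,.1557,-6.5,1.8),(-.0509,.1502,-.5,10.1),(-.0311,.1318,2.2,5),(-.0239,.1065,3.3,3.1),(-.0304,.0812,3.7,-.1),(-.0489,.0626,3,-.1),(-.074,.0559,2.1,2.6),(-.0983,.0624,4.3,-.2)"
s=s.replace(",3.6)]",",3.6),"+cw2+"]").replace("-14.6)]","-14.6),"+cc2+"]")
s=s.replace("k=abs(r)<1.2","k=abs(r)<1.0")
open('fit2.py','w').write(s)
E
python3 fit2.py
```

```text
centre -0.07380454317642857 0.10592873336338898 0.04997032010455135
cw [-4.46013343  1.86475785  1.98305031] A 2.722096687099484 heavy-down theta 133.2391210158627 rms 0.479472636384697
ccw [-4.71992963  2.01871051  2.04854019] A 2.8760578989585737 heavy-down theta 134.57979384766097 rms 0.5368160465219237
all [-4.59506681  1.93474652  2.01481909  0.12577629] A 2.7933385149291907 heavy-down theta 133.83855796791337 rms 0.5096435471708151
[[ 3.220e+01  1.000e+00 -2.000e+00 -2.000e-01]
 [ 6.260e+01  1.000e+00 -1.600e+00  2.000e-01]
 [ 9.260e+01  1.000e+00 -1.400e+00  1.200e+00]
 [ 1.224e+02  1.000e+00 -3.300e+00  6.000e-01]
 [ 1.518e+02  1.000e+00 -5.200e+00  1.000e-01]
 [ 1.762e+02  1.000e+00 -6.400e+00 -0.000e+00]
 [-1.514e+02  1.000e+00 -7.100e+00  1.000e-01]
 [-1.196e+02  1.000e+00 -7.200e+00 -0.000e+00]
 [-8.920e+01  1.000e+00 -6.500e+00 -2.000e-01]
 [-6.110e+01  1.000e+00 -5.600e+00 -4.000e-01]
 [-3.140e+01  1.000e+00 -3.500e+00  2.000e-01]
 [-9.000e-01  1.000e+00 -1.900e+00  5.000e-01]
 [ 3.170e+01  1.000e+00 -1.500e+00  3.000e-01]
 [ 6.170e+01  1.000e+00 -2.200e+00 -4.000e-01]

[... 1267 characters left out ...]
]
 [ 1.208e+02 -1.000e+00  6.200e+00  8.000e-01]
 [ 9.100e+01 -1.000e+00  6.200e+00 -5.000e-01]
 [ 6.150e+01 -1.000e+00  7.500e+00  1.000e-01]
 [ 3.300e+01 -1.000e+00  7.800e+00  4.000e-01]
 [ 5.500e+00 -1.000e+00  6.300e+00 -6.000e-01]
 [-2.740e+01 -1.000e+00  5.100e+00 -5.000e-01]
 [-5.880e+01 -1.000e+00  3.100e+00 -1.000e+00]
 [-8.930e+01 -1.000e+00  3.100e+00  3.000e-01]
 [-1.197e+02 -1.000e+00  1.700e+00 -3.000e-01]
 [-1.501e+02 -1.000e+00  2.600e+00  5.000e-01]
 [ 1.798e+02 -1.000e+00  2.100e+00 -6.000e-01]
 [ 1.506e+02 -1.000e+00  3.800e+00 -1.000e-01]]
trim [-4.59007708  1.93632206  1.98753193  0.13055448] A 2.7748200453247343 heavy-down theta 134.2522803949509 rms 0.4481616935812644
```

>>> {"name": "step_arm", "arguments": {
  "increments": [
    [[0, -0.42, -0.28, 0, 0, 0, 255], [0, -0.8, -0.58, 0, 0, 0, 255], [0, -1.13, -0.89, 0, 0, 0, 255], [0, -1.13, -0.89, 0, 0, 0, 255], [0, -1.13, -0.89, 0, 0, 0, 255]]
  ]
}}

```text
time_s: 48.48
eef_pos: [0.5, -0.11, 0.0715]
tcp_rot: [[-0.998, -0.064, 0.001], [-0.064, 0.998, 0.009], [-0.001, 0.009, -1.0]]
contact_force: [5.1, 2.4, 2.8]
finger_gap: 0.216
finger_force: 51.1
```

```bash
python3 ang.py
```

```text
48.475 [ 0.5    -0.11    0.0715] [5.1481 2.3898 2.7583] theta 133.58838809035203 ft -0.3501542516776561 fr -3.6326828875753505 0.21581548407093962 51.08461618423462 0.0013891006887535979
```

```bash
python3 - <<'E'
from h import *
for n in ('side','top'):
    p,D=eyes.capture(n)
    for l in ('lock_pin','dropper','marker','clip','timer'): find(l,n)
E
python3 ang.py; python3 -c "
from h import *
print(workorder.hand_in())"
```

```text
side lock_pin 0.92 [ 0.5961 -0.2289  0.024 ] [311. 346.]
side lock_pin 0.75 [0.7625 0.0635 0.0356] [378. 268.]
side dropper 0.57 [ 0.6581 -0.3201  0.0321] [354. 374.]
side marker 0.74 [ 0.5295 -0.3391  0.0189] [272. 390.]
side clip 0.64 [ 0.6337 -0.1174  0.1072] [329. 275.]
side timer 0.69 [0.5252 0.2736 0.0135] [274. 242.]
top lock_pin 0.69 [0.7486 0.0785 0.0326] [288. 210.]
top lock_pin 0.6 [0.6264 0.1102 0.0291] [276. 257.]
top lock_pin 0.51 [ 0.6064 -0.2248  0.0369] [406. 263.]
top marker 0.69 [ 0.548  -0.335   0.0181] [448. 286.]
top timer 0.92 [0.5103 0.2977 0.0178] [203. 304.]
top timer 0.35 [ 0.6629 -0.3101  0.0339] [438. 241.]
49.075 [ 0.5    -0.1099  0.0715] [5.5054 1.9134 2.1306] theta 133.63153986933827 ft -0.22182738969157922 fr -2.855040729952722 0.21547288311975854 51.083500385284424 0.0013973063107346408
the job is handed in; nothing more can be done
None
```

I handed the job in at 49 s of the 72 s allowed: the lock knob is out and lying on the table, and I'm holding the crank grip with the drum at rest at 134° clockwise, where the crank forces put the heavy side straight down (give or take a few degrees). The timer, dropper and marker are where they were; the last look didn't pick up the clip, but nothing I did went near it.

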